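# Load the shaft fixture and hold its label holder pressed home

## Task

Take the steel shaft from its wooden stand, lay it in the two V rests of the shaft fixture, let go, and slide the tailstock up so that it pushes the shaft home against the headstock. Then take the label holder from its slotted stand and push its foot straight down into the slot between the tailstock's back and the two-eared lip, against the sprung seat, until it is fully home. Finish while still holding it pressed fully down (the spring would lift it; a colleague will screw it fast), and leave the other things on the bench alone.

Things in the scene. Friction and masses are not known exactly. Their poses are not given: they have to be found in the camera images.
- fixture: Shaft fixture, fixed to the table: aluminium base 84 x 288 x 12 mm, long along its y; origin on the table under the middle of the seated shaft. At +y the fixed grey headstock (60 wide, 73 mm high), its pointed nose ending at y = +60 mm; two dark V rests, each 8 mm thick and centred at y = +30 and -30 mm, V mouth about 34 mm wide with its top 53 mm above the table; then the tailstock, and beyond it, towards -y, the lip. z up
- rests (a point): Point on the axis of the V rests, 50 mm above the table, half-way between them: where the shaft's centre is when home (shaft along this frame's y, the shaft touching the headstock's nose). Laid up to 10 mm nearer the tailstock, the shaft is pushed home by it. Axes as the fixture
- tailstock (a joint): Travel of the grey tailstock along the fixture's +y (m): starts 0 to 0.015 (back), 0.045 when its nose has pushed the 120 mm shaft home against the headstock, stop without shaft at 0.050. Moves with about 3 N and stays where it is left. When back, its body blocks the slot
- post (a point): On the tailstock's upright dark grip post: 20 (x) x 14 (y) mm, from 62 to 98 mm above the table; the point is on its centre line 82 mm above the table and moves with the tailstock. The tailstock's body below is 24 mm wide, top 62 mm above the table; its back face is 31 mm behind the post (towards -y)
- shaft_mid (a point): Centre of the loose stepped steel shaft (0.12 kg): 120 mm long along its y axis, 16 mm thick over the middle 80 mm, 12 mm thick at the ends. It starts lying level in the stand's V rests (8 mm thick, 60 mm apart), axis 36 mm above the table; stand base 60 x 90 x 12 mm
- label_grip (a point): Centre of the grip tab of the loose label holder (0.06 kg, grey plastic with a blank paper card): tab 32 (x) x 12 (y) x 30 (z) mm, its top 96 mm and this point 81 mm above the foot's lower edge. Starts upright in the slotted wooden stand (84 x 50 mm, 34 mm high, slot 64 x 12 mm, 26 mm deep, floor 8 mm above the table). z up, x along the plate's width
- label_foot (a point): Middle of the lower edge of the label holder. Its plate is 60 (x) x 8 (y) mm and 66 mm high below the tab, with a rounded lower edge; same both ways round
- slot (a point): Middle of the slot, 50 mm above the table, at the level of its mouth: with the tailstock at 0.045 the slot is 12 mm wide along y, flared at the mouth (above 46 mm), the tailstock's back on the +y side, the lip's two ears on the -y side (each 18 mm wide, at x = 16 to 34 mm either side, top about 57 mm above the table). The label holder's width lies along this frame's x. The seat first meets the foot 18 mm below this point; fully home is 26 mm below it. Axes as the fixture
- seat (a joint): Travel of the sprung seat (two brass pads) at the bottom of the slot, downward (m): 0 up, 0.008 fully down; about 3.6 N to start it and 8.4 N to hold it fully down, then a hard stop
- spare: Black gearhead with a yellow shaft cap, 80 x 61 x 60 mm, origin under its middle; to be left alone
- bush: Black plastic spacer bush standing upright, 45 mm across, 88 mm high, origin under it; to be left alone
- key: Hex key lying flat, 33 x 93 x 6 mm, origin under its middle; to be left alone
- pen: Marker pen lying on the table, 127 mm long, 18 mm thick, origin under its middle; to be left alone
Mind the look-alikes: they are no part of the job. What is shaped like the part that bears shaft_mid but blue or pink is not meant.

How it is judged:
On the way, in this order (a step that is already met when the one before it is completed fails the run):
1. the shaft lies in both V rests, let go, with the tailstock still back (x of shaft_mid in the frame of rests between -0.004 and 0.004 m and z of shaft_mid in the frame of rests between -0.004 and 0.004 m and angle between the y axis of shaft_mid and the y axis of rests, either way round below 0.06 rad and y of shaft_mid in the frame of rests between -0.02 and 0.006 m and contact force between the fingers and shaft below 0.1 N and value of joint tailstock below 0.035 m), for 0.2 s.
2. the tailstock has pushed the shaft home against the headstock (x of shaft_mid in the frame of rests between -0.004 and 0.004 m and z of shaft_mid in the frame of rests between -0.004 and 0.004 m and angle between the y axis of shaft_mid and the y axis of rests, either way round below 0.06 rad and y of shaft_mid in the frame of rests between -0.003 and 0.003 m and value of joint tailstock between 0.042 and 0.048 m), for 0.2 s.
3. the label holder's foot is in the slot behind the lip and presses the seat down (x of label_foot in the frame of slot between -0.01 and 0.01 m and y of label_foot in the frame of slot between -0.005 and 0.005 m and z of label_foot in the frame of slot below -0.0235 m and angle between label_foot's own z axis and vertical below 0.2 rad and angle between the x axis of label_foot and the x axis of slot, either way round below 0.2 rad and value of joint seat above 0.0062 m and contact force between label and seat above 5 N and contact force between the fingers and label above 3 N), for 0.2 s.
At the end, for the whole second after the job is handed in: Shaft in both V rests (4 mm, 3.4 deg), within 3 mm of touching the headstock; tailstock at 42 to 48 mm; label holder upright in the slot (11 deg), held still by the fingers, foot at least 23.5 mm below the slot point, seat pressed down 6.2 mm or more with over 5 N (all of step 2 and all of step 3 and linear speed of label below 0.02 m/s); the arm keeps its last pose, push and grip.
It fails at once if one of the loose things on the bench is pushed away by more than 40 mm (distance of any of spare, bush, key, pen from where it was at the start of the episode above 0.04 m).
It also fails if it takes over 67 s, if anything falls off the work surface, if the arm or the gripper's body presses on something with over 40 N, if the wrist force passes 120 N, or if a joint passes its speed limit or range.

## Robot

A 7-joint arm with a two-finger parallel gripper is mounted at the origin on a cart in front of the work surface, level with it; the furniture and walls round the work are solid. World frame = base frame: x ahead of the robot, y to its left, z up, the work surface at z = 0. Lengths are in m, angles in rad, forces in N, time in s.
With the tool pointing down it reaches from about 0.425 to 1.025 m from the base axis. Payload 3.6 kg.
Tool frame: the origin (TCP) lies midway between the tips of the shut fingers; the grasp point (between the pads) lies 19 mm behind it; z points along the fingers, x is the direction in which the jaws open and shut, and the axes are right-handed (so a half turn about z gives the same grasp; the last joint's range is limited). The gripper opens to 85 mm and grips with 20 to 120 N. Pads are 22 mm wide; open, the fingers measure 114 mm over their backs; the gripper's body (76 mm by 85 mm) begins 54 mm behind the grasp point. The pads swing forward as they close: fully open they stand 13 mm farther back than shut.
Start: joints at [1.202, 0.591, 0.048, 1.609, -0.033, 0.943, -0.034], TCP at [0.197, -0.698, 0.231] pointing down, gripper open.
Joint ranges: [-2.69, 2.69], [-0.47, 2.24], [-1.27, 1.36], [0.19, 2.51], [-1.53, 4.68], [0.08, 2.07], [-3.09, 3.09]. Speed limits (rad/s): [2.57, 2.57, 3.14, 3.14, 3.14, 3.14, 3.14].

## Interface

Orientations are given as a unit quaternion [w, x, y, z].
In Python, from rig import r gives the robot as it stands. The module is installed in compiled form; this text tells all that it offers.
- The arm moves only by the tool servo_tool, never from a script. Its argument "plan" is one flat list of numbers, 7 for each row, row after row: the turn, a rotation vector about the tool's x, y, z each as a share of 6 degrees, from -1 to 1, then the shift along the tool's x, y, z each as a share of 0.04 m, from -1 to 1, then the opening, from 0 (shut) to 1 (fully open). A call has 1 to 20 rows; each row shifts and turns the commanded pose from where the row before left it, along the tool's axes as they then stand; what a row does not reach is not made up. A row lasts 1/10 s, in which the tool goes at most 50 mm and 8.59 degrees, less where a joint would pass 70% of its speed; a pose out of reach is approached as far as the arm can. A call with a number of a shift or a turn outside -1 to 1 is refused whole. A call with a gripper value outside its range is refused whole. The fingers move at their own pace and stop on an object; "squeeze" is the grip in N (left out, the last holds). Time passes only in rows, so rows that do not move let the fingers close. It gives the time, the measured TCP pose, the force and the opening at its end, in the units of the state.
- r.sense(): the state, without advancing time (a new reading comes with each control period).
- r.get_image(name): name is "side" or "top" or "wrist"; returns (picture, depth): 480x640x3 uint8, blue, green, red; 480x640 float32, m along the optical axis (not along the pixel's ray), 0 where there is no reading.
- r.get_calibration(name): a dict with "vfov" (degrees; the focal length in pixels is half the picture's height over the tangent of half this angle, whatever the lens; pixels are square), "cx", "cy" (the principal point, pixels), "extrinsics" (4x4, takes a point from camera to world coordinates). Camera axes: x right, y down, z forward; pixel columns grow to the right and rows downward; lengths in m; the calibration is good to about 2 mm. A picture is of the moment at which its call begins: read the wrist's pose just before it. get_calibration takes no time and is no camera call; for the wrist camera it gives the pose at the moment of the call.
- r.sign_off(): hands the job in, once; it reports no verdict.
Trained networks look in the newest picture that a camera, given by its name, has taken for a name from the list of things; names that differ only in an ending like _2 or _b are one class to them, and where a whole thing is asked for, a point or a joint stands for the part that bears it (a point fixed in the world has none). Each returns a list of dicts, best first, with "conf" (0 to 1); they miss things now and then, are a little off and sometimes report something else, mostly with a low value. They report only what shows in the picture. A call takes as long as a camera call. They do not tell look-alikes from the thing itself.
- r.cut_out(query, camera): "mask" (480x640 bool, what is visible of it) and "centre" ([column, row] in pixels, amid what is visible of it).
The state is a dict: "time": time; "joint_pos": joint angles; "dq": joint speeds; "joint_torque": joint torques, N m; "eef_pos": TCP position; "tcp_rot": TCP orientation; "force": force on the tool from outside, world axes, zero at the start; "torque": the same for the moment, N m; "finger_gap": opening from 0.0 (shut) to 1.0 (fully open).
Only numpy, scipy, OpenCV 4.12 (cv2) and the standard library are available. Lean on these libraries where they do the work, as an engineer would, in place of code of your own. Each camera call takes 0.05 s, during which the arm holds its last target.

## Working session

There is one attempt and no reset: what is moved stays moved. The work goes in short steps, Python scripts to look and compute and a tool call to move; the robot and the scene stay as the last step left them, time stands still between calls to the robot, and variables do not carry over. Pictures are saved under pics/ and viewed, and the job is handed in when it is done.

Besides the shell and the picture viewer there is one more tool, called by a JSON object that holds its "fn" and its "kwargs". servo_tool: Moves the arm, as the interface text tells. Shift numbers are shares of 0.04 m and turn numbers shares of 6 degrees, none past 1 either way. Its arguments: {"type":"object","properties":{"plan":{"type":"array","items":{"type":"number"}},"squeeze":{"type":"number"}},"required":["plan"]}

```bash
mkdir -p pics
python3 - <<'E'
from rig import r
import cv2,numpy as np
s=r.sense();print({k:np.round(v,3) for k,v in s.items()})
for n in ["side","top","wrist"]:
    im,d=r.get_image(n);cv2.imwrite(f"pics/{n}0.png",im);np.savez(f"{n}0.npz",im=im,d=d);c=r.get_calibration(n);print(n,c)
E
```

```text
{'time': np.float64(0.0), 'joint_pos': array([ 1.201,  0.592,  0.048,  1.61 , -0.033,  0.943, -0.034]), 'dq': array([-0.002,  0.   ,  0.002,  0.001, -0.001, -0.003,  0.002]), 'joint_torque': array([-0.0000e+00, -5.4869e+01,  1.5470e+00, -1.9812e+01,  9.0000e-03,
        9.0000e-03, -0.0000e+00]), 'eef_pos': array([ 0.197, -0.697,  0.23 ]), 'tcp_rot': array([-0.001,  0.798, -0.603, -0.001]), 'force': array([-0.103, -0.512,  0.464]), 'torque': array([ 0.002, -0.009, -0.019]), 'finger_gap': np.float64(1.004)}
side {'vfov': 57.99792205349462, 'cx': 323.47807737145104, 'cy': 239.29920812314455, 'extrinsics': array([[-0.99990489, -0.01240453, -0.00602798,  0.56259709],
       [-0.00280977,  0.61113072, -0.7915247 ,  0.97065093],
       [ 0.01350237, -0.79143248, -0.61110745,  0.75521423],
       [ 0.        ,  0.        ,  0.        ,  1.        ]])}
top {'vfov': 54.81049231169549, 'cx': 321.40177490449304, 'cy': 232.9188793330431, 'extrinsics': array([[-0.02316752, -0.99615806,  0.08445343,  0.42195308],
       [-0.99972474,  0.02339753,  0.00173454,  0.13737205],
       [-0.00370388, -0.08439   , -0.99642592,  1.57198012],
       [ 0.        ,  0.        ,  0.        ,  1.        ]])}
wrist {'vfov': 69.91436344093597, 'cx': 316.45770932679125, 'cy': 241.58614568326087, 'extrinsics': array([[ 0.27240989, -0.91349188, -0.30220098,  0.27351159],
       [-0.96217949, -0.25923305, -0.08371889, -0.67453539],
       [-0.00186396,  0.31357744, -0.9495608 ,  0.37363257],
       [ 0.        ,  0.        ,  0.        ,  1.        ]])}
```

View pics/side0.png

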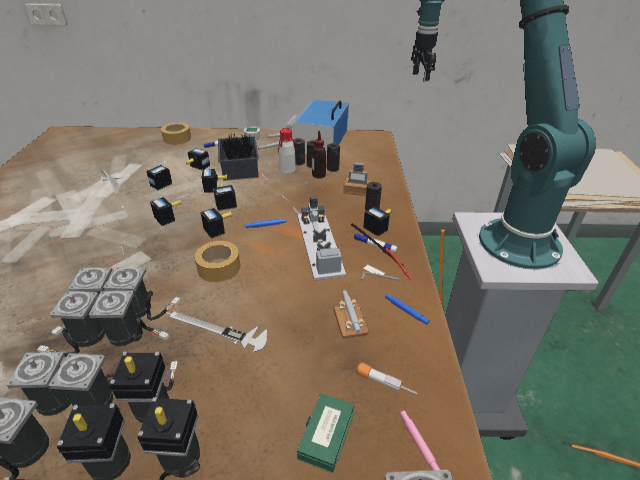

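View pics/top0.png

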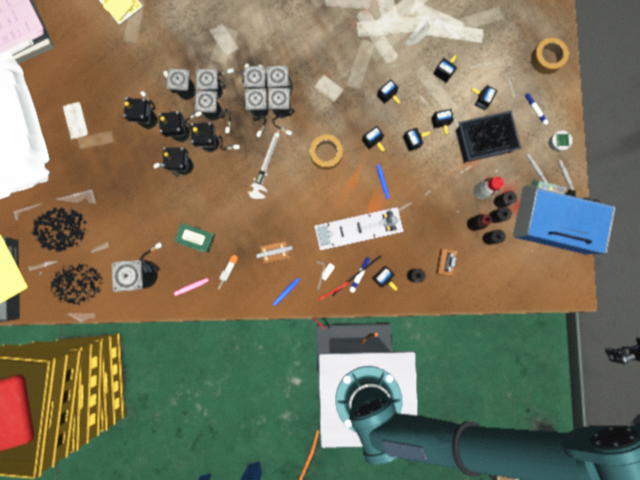

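View pics/wrist0.png

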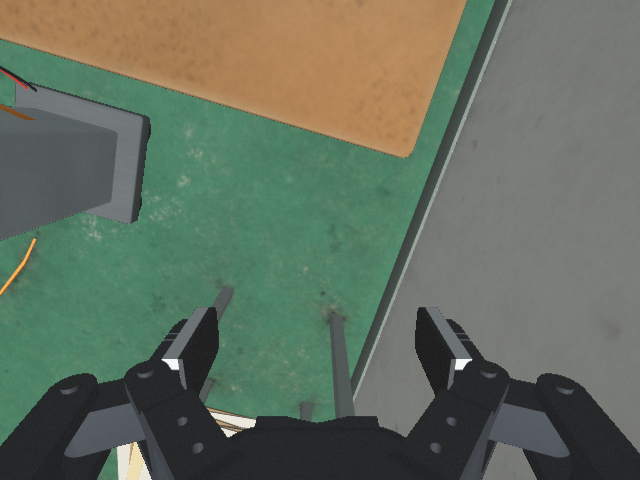

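The side view shows the bare steel shaft on its wooden stand at (350,312), with the fixture around (320,240) and the label holder in its stand at (357,178). The top view has them at (274,251), (358,229) and (448,262). Shaft look-alikes in the side view are the blue rods at (266,223) and (407,308) and the pink rod at (418,440). The grey shaft on the wooden stand is the one to take.

```bash
cat > h.py <<'E'
import numpy as np,cv2
def K(c):
    f=240/np.tan(np.radians(c["vfov"])/2);return f,c["cx"],c["cy"],np.array(c["extrinsics"])
def cloud(d,c):
    f,cx,cy,E=K(c);v,u=np.mgrid[:480,:640]
    P=np.stack([(u-cx)/f*d,(v-cy)/f*d,d],-1);return P@E[:3,:3].T+E[:3,3]
def proj(p,c):
    f,cx,cy,E=K(c);q=(np.atleast_2d(p)-E[:3,3])@E[:3,:3]
    return np.stack([q[:,0]/q[:,2]*f+cx,q[:,1]/q[:,2]*f+cy],-1)
E
python3 - <<'E'
from rig import r
from h import *
for cam in ["side","top"]:
    z=np.load(f"{cam}0.npz");im,d=z["im"],z["d"];W=cloud(d,r.get_calibration(cam))
    for q in ["fixture","tailstock","shaft_mid","label_grip","spare","bush","key","pen"]:
        for o in r.cut_out(q,cam)[:3]:
            m=o["mask"]&(d>0);p=W[m]
            if len(p)<5: print(cam,q,len(p),o["centre"]);continue
            print(cam,q,round(o["conf"],2),np.round(o["centre"]),m.sum(),np.round(np.median(p,0),3),np.round(p.min(0),3),np.round(p.max(0),3))
s=cv2.imread("pics/side0.png");t=cv2.imread("pics/top0.png")
def crop(im,x,y,w,h,k,n): cv2.imwrite(n,cv2.resize(im[y:y+h,x:x+w],None,fx=k,fy=k,interpolation=cv2.INTER_CUBIC))
crop(s,280,150,160,200,3,"pics/s1.png");crop(t,240,190,230,120,3.4,"pics/t1.png")
E
```

```text
side fixture 0.66 [319. 243.] 2316 [0.567 0.029 0.021] [ 0.5   -0.202 -0.002] [0.633 0.166 0.1  ]
side fixture 0.21 [312. 210.] 225 [ 0.586 -0.068  0.058] [ 0.572 -0.101  0.011] [ 0.602 -0.047  0.099]
side tailstock 0.46 [314. 208.] 245 [ 0.586 -0.069  0.058] [ 0.569 -0.237 -0.001] [ 0.603 -0.047  0.1  ]
side shaft_mid 0.8 [354. 310.] 311 [0.493 0.308 0.042] [ 0.474  0.213 -0.001] [0.512 0.36  0.048]
side shaft_mid 0.75 [263. 221.] 163 [ 0.727 -0.065  0.013] [ 0.673 -0.108 -0.002] [ 0.778 -0.051  0.02 ]
side shaft_mid 0.61 [405. 307.] 278 [0.36  0.272 0.014] [0.318 0.224 0.003] [0.404 0.311 0.019]
side label_grip 0.6 [392. 280.] 9 [0.378 0.157 0.005] [0.37  0.152 0.003] [0.393 0.16  0.009]
side label_grip 0.51 [359. 173.] 315 [ 0.446 -0.269  0.062] [ 0.414 -0.441 -0.001] [ 0.474 -0.255  0.106]
side spare 0.95 [372. 218.] 563 [ 0.405 -0.044  0.043] [ 0.362 -0.097  0.001] [ 0.439 -0.018  0.064]
side spare 0.45 [316. 209.] 221 [ 0.586 -0.068  0.059] [ 0.572 -0.196  0.   ] [ 0.602 -0.047  0.099]
side bush 0.73 [376. 194.] 405 [ 0.407 -0.148  0.061] [ 0.363 -0.281 -0.002] [ 0.43  -0.072  
[... 295 characters left out ...]
.106]
top shaft_mid 0.64 [190. 284.] 154 [0.386 0.579 0.013] [ 0.36   0.528 -0.003] [0.411 0.635 0.021]
top shaft_mid 0.62 [274. 248.] 143 [0.495 0.301 0.041] [ 0.48   0.245 -0.003] [0.508 0.352 0.053]
top shaft_mid 0.54 [381. 183.] 119 [ 0.73  -0.072  0.014] [ 0.678 -0.087  0.003] [ 0.782 -0.055  0.021]
top label_grip 0.7 [446. 261.] 141 [ 0.448 -0.271  0.072] [ 0.419 -0.284  0.025] [ 0.475 -0.264  0.111]
top spare 0.77 [384. 278.] 306 [ 0.402 -0.061  0.058] [ 0.365 -0.097 -0.003] [ 0.438 -0.025  0.07 ]
top bush 0.75 [423. 273.] 214 [ 0.406 -0.16   0.085] [ 0.386 -0.187  0.004] [ 0.429 -0.143  0.095]
top pen 0.54 [359. 278.] 154 [0.4   0.022 0.016] [ 0.357 -0.018 -0.003] [0.469 0.049 0.026]
```

View pics/s1.png

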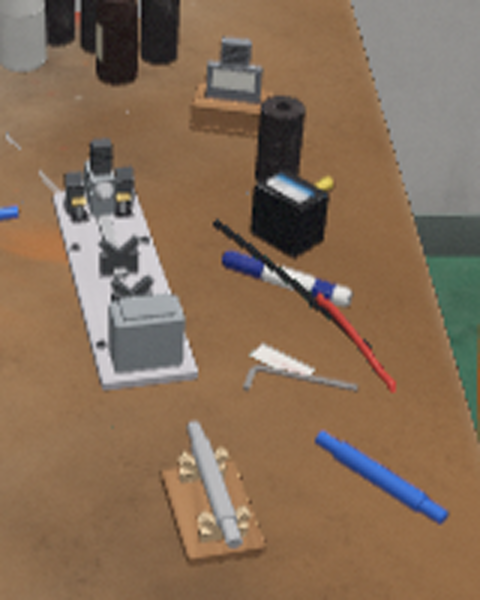

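View pics/t1.png

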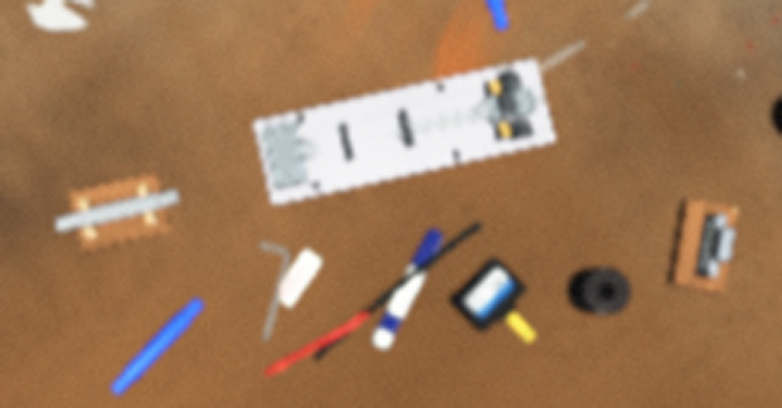

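The close crops confirm the choice. The shaft is plain steel with stepped ends, on a wooden stand with cream V rests. Next I'll fit rough poses.

Run:
```python
from rig import r
from h import *
for cam in ["side","top"]:
    z=np.load(f"{cam}0.npz");im,d=z["im"],z["d"];W=cloud(d,r.get_calibration(cam))
    def box(lo,hi):
        return W[np.all((W>lo)&(W<hi),-1)&(d>0)]
    def rect(p,n):
        (c,s,a)=cv2.minAreaRect((p[:,:2]*1000).astype(np.float32));print(cam,n,len(p),np.round(c,1),np.round(s,1),round(a,1))
    rect(box([.45,-.25,.006],[.68,.21,.018]),"fixbase")
    rect(box([.45,.06,.065],[.68,.21,.085]),"headtop")
    rect(box([.5,-.2,.085],[.68,0,.12]),"post")
    rect(box([.4,.2,.034],[.6,.42,.06]),"shaft")
    rect(box([.4,.2,.006],[.6,.42,.018]),"shstand")
    rect(box([.38,-.35,.024],[.52,-.2,.045]),"lstand")
    rect(box([.38,-.35,.085],[.52,-.2,.13]),"ltab")
    p=box([.4,.2,.036],[.6,.42,.06])[:,:2];u,s,v=np.linalg.svd(p-p.mean(0));print("shaft",p.mean(0),np.degrees(np.arctan2(v[0,1],v[0,0])))
```

```text
side fixbase 1063 [564.5 -41.4] [227.9 415. ] 0.6
side headtop 224 [543. 139.] [58.8 34.1] 13.8
side post 43 [585.8 -75.5] [20.7 19.2] 14.0
side shaft 329 [494.7 300.5] [ 36.7 121.5] 13.1
side shstand 535 [476.4 291.8] [174.3 108.1] 10.9
side lstand 210 [ 446.8 -268.2] [57.4 83.8] 81.2
side ltab 67 [ 445.2 -269.2] [14.7 29.6] 80.1
shaft [0.49405649 0.30614061] 101.77459753095725
top fixbase 1708 [564.5 -20.3] [458.8 228.9] 89.9
top headtop 167 [545.2 133.9] [58.8 33.3] 12.7
top post 29 [587.4 -77.8] [19.  12.9] 3.0
top shaft 166 [497.8 298.7] [ 37.8 118.4] 16.9
top shstand 416 [500.  310.9] [199.3 217.3] 0.0
top lstand 271 [ 447.5 -274.1] [50.3 83.8] 78.1
top ltab 53 [ 447.6 -273.2] [13.1 31.8] 80.2
shaft [0.49606364 0.29736395] -78.62485633853647
```

{"fn": "servo_tool", "kwargs": {"plan": [0, 0, 0, -0.76, -0.69, -0.09, 1, 0, 0, 0, -0.76, -0.69, -0.09, 1, 0, 0, 0, -0.76, -0.69, -0.09, 1, 0, 0, 0, -0.76, -0.69, -0.09, 1, 0, 0, 0, -0.76, -0.69, -0.09, 1, 0, 0, 0, -0.76, -0.69, -0.09, 1, 0, 0, 0, -0.76, -0.69, -0.09, 1, 0, 0, 0, -0.76, -0.69, -0.09, 1, 0, 0, 0, -0.76, -0.69, -0.09, 1, 0, 0, 0, -0.76, -0.69, -0.09, 1, 0, 0, 0, -0.76, -0.69, -0.09, 1, 0, 0, 0, -0.76, -0.69, -0.09, 1, 0, 0, 0, -0.76, -0.69, -0.09, 1, 0, 0, 0, -0.76, -0.69, -0.09, 1, 0, 0, 0, -0.76, -0.69, -0.09, 1, 0, 0, 0, -0.76, -0.69, -0.09, 1, 0, 0, 0, -0.76, -0.69, -0.09, 1, 0, 0, 0, -0.76, -0.69, -0.09, 1, 0, 0, 0, -0.76, -0.69, -0.09, 1, 0, 0, 0, -0.76, -0.69, -0.09, 1]}}

```text
time: 2.95
eef_pos: [0.5636, 0.0392, 0.3038]
tcp_rot: [-0.0, 0.798, -0.603, 0.0]
force: [1.9, -0.2, -0.1]
finger_gap: 0.997
```

{"fn": "servo_tool", "kwargs": {"plan": [0, 0, -0.96, 0, 0, 0, 1, 0, 0, -0.96, 0, 0, 0, 1, 0, 0, -0.96, 0, 0, 0, 1, 0, 0, -0.96, 0, 0, 0, 1, 0, 0, -0.96, 0, 0, 0, 1, 0, 0, -0.96, 0, 0, 0, 1, 0, 0, -0.96, 0, 0, 0, 1, 0, 0, -0.96, 0, 0, 0, 1, 0, 0, -0.96, 0, 0, 0, 1, 0, 0, -0.96, 0, 0, 0, 1, 0, 0, -0.96, 0, 0, 0, 1, 0, 0, -0.96, 0, 0, 0, 1, 0, 0, -0.96, 0, 0, 0, 1, 0, 0, -0.96, 0, 0, 0, 1, 0, 0, -0.96, 0, 0, 0, 1]}}

```text
time: 4.45
eef_pos: [0.563, 0.0376, 0.3034]
tcp_rot: [0.0, 0.994, 0.108, 0.0]
force: [-0.2, -0.3, -0.2]
finger_gap: 0.998
```

```bash
cat >> h.py <<'E'
def R(q):
    from scipy.spatial.transform import Rotation as Ro
    return Ro.from_quat([q[1],q[2],q[3],q[0]]).as_matrix()
def snap(r,n):
    s=r.sense();c=r.get_calibration("wrist");im,d=r.get_image("wrist")
    cv2.imwrite(f"pics/{n}.png",im);np.savez(f"{n}.npz",im=im,d=d,E=c["extrinsics"],f=[c["vfov"],c["cx"],c["cy"]]);return s,im,d,c
def st(r):
    s=r.sense();M=R(s["tcp_rot"]);print("t",round(float(s["time"]),2),"p",np.round(s["eef_pos"],4),"yaw",round(float(np.degrees(np.arctan2(M[1,0],M[0,0]))),2),"z",np.round(M[:,2],4),"F",np.round(s["force"],1),"gap",round(float(s["finger_gap"]),3));return s,M
def go(r,target,yaw=None):
    s,M=st(r);d=M.T@(np.array(target)-s["eef_pos"]);print("tool shift /0.04:",np.round(d/.04,3))
    if yaw is not None:
        from scipy.spatial.transform import Rotation as Ro
        y=np.radians(yaw);T=np.array([[np.cos(y),np.sin(y),0],[np.sin(y),-np.cos(y),0],[0,0,-1.]])
        print("turn /6deg:",np.round(np.degrees(Ro.from_matrix(M.T@T).as_rotvec())/6,3),"shift in target axes/0.04",np.round(T.T@(np.array(target)-s["eef_pos"])/.04,3))
E
python3 - <<'E'
from rig import r
from h import *
st(r);s,im,d,c=snap(r,"w1");print(np.round(s["joint_pos"],2))
E
```

```text
t 4.45 p [0.563  0.0376 0.3034] yaw 12.42 z [ 2.e-04 -2.e-04 -1.e+00] F [-0.2 -0.3 -0.2] gap 0.998
[ 0.26  0.35 -0.53  1.88  0.21  0.96 -0.15]
```

View pics/w1.png

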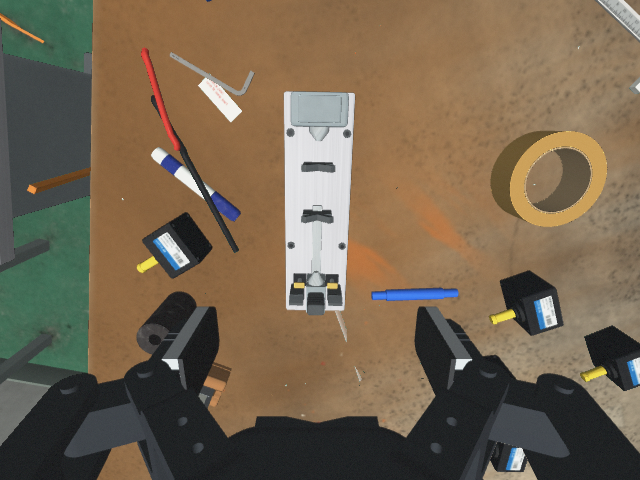

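The wrist view shows the headstock at (320,108), the V rests at (318,167) and (317,215), and the post and lip at (315,290). The fixture's yaw nearly matches the tool's. I'll fit it from depth.

```bash
cat > fit.py <<'E'
from h import *
def ld(n):
    z=np.load(n+".npz");c=dict(vfov=z["f"][0],cx=z["f"][1],cy=z["f"][2],extrinsics=z["E"]);return z["im"],z["d"],c
def box(W,d,lo,hi): return W[np.all((W>lo)&(W<hi),-1)&(d>0)]
def rect(p,n):
    if len(p)<5: print(n,len(p));return
    (c,s,a)=cv2.minAreaRect((p[:,:2]*1000).astype(np.float32));print(n,len(p),np.round(c,1),np.round(s,1),round(a,2),"zmed",np.round(np.median(p[:,2])*1000,1),np.round(p[:,2].max()*1000,1));return c
E
python3 - <<'E'
from fit import *
im,d,c=ld("w1");W=cloud(d,c)
hsv=cv2.cvtColor(im,cv2.COLOR_BGR2HSV)
rng=[.45,-.14],[.68,.21]
w=box(np.where(((hsv[...,1]<60)&(hsv[...,2]>150))[...,None],W,0),d,[.46,-.14,.004],[.66,.2,.02]);rect(w,"base")
def b(z0,z1,y0=-.2,y1=.21): return box(W,d,[.46,y0,z0],[.66,y1,z1])
rect(b(.065,.08,.08),"head")
rect(b(.046,.06,.0,.09),"V+ & nose")
rect(b(.085,.11),"post")
print("table z",np.median(W[300:330,250:280][...,2]))
# to fixture-like frame yaw 12.5
for yaw in [12.5]:
    y=np.radians(yaw);A=np.array([[np.cos(y),np.sin(y)],[-np.sin(y),np.cos(y)]])
    Q=W.copy();Q[...,:2]=W[...,:2]@A.T
    o=A@np.array([.565,.015]);Q[...,:2]-=o
    m=(d>0)&(abs(Q[...,0])<.05)&(abs(Q[...,1])<.2)&(Q[...,2]>.03)
    P=Q[m]
    for y0 in np.arange(-.14,.16,.004):
        k=(P[:,1]>=y0)&(P[:,1]<y0+.004)
        if k.sum()>3: print(round(y0*1000),k.sum(),"x",np.round(P[k,0].min()*1000,1),np.round(P[k,0].max()*1000,1),"z",np.round(P[k,2].max()*1000,1))
E
```

```text
base 9030 [569.1   5.1] [ 83.7 310.5] 11.34 zmed 12.6 20.0
head 1956 [543.3 136.2] [59.  33.8] 11.01 zmed 72.7 76.5
V+ & nose 304 [560.8  46.2] [38.2 68. ] 11.94 zmed 50.1 54.0
post 265 [585.4 -75.3] [20.4 13.8] 8.13 zmed 97.7 100.3
table z 0.000604686429660134
-116 4 x -11.6 11.2 z 63.0
-112 36 x -33.4 33.0 z 63.5
-108 102 x -33.2 32.9 z 62.9
-104 230 x -33.6 34.0 z 95.4
-100 158 x -33.7 30.0 z 99.6
-96 122 x -28.2 29.0 z 100.3
-92 134 x -28.1 28.9 z 100.2
-88 287 x -11.3 12.2 z 99.8
-84 119 x -11.5 12.5 z 64.3
-80 51 x -9.0 9.9 z 61.7
-76 51 x -8.9 8.6 z 60.7
-72 41 x -6.4 7.4 z 58.7
-68 21 x -2.7 4.9 z 55.4
-4 65 x -16.8 20.4 z 54.0
0 109 x -16.7 21.5 z 53.6
4 123 x -16.7 20.3 z 52.0
8 18 x -49.9 49.7 z 376.8
12 571 x -49.8 49.8 z 380.1
16 767 x -49.9 50.0 z 383.2
20 936 x -50.0 46.1 z 385.6
24 1117 x -50.0 46.7 z 386.4
28 1265 x -50.0 49.5 z 386.3
32 13787 x -50.0 50.0 z 395.2
36 2913 x -50.0 50.0 z 398.3
40 10527 x -39.3 43.7 z 401.3
44 69 x -16.1 21.0 z 401.8
56 79 x -15.8 21.9 z 53.8
60 126 x -15.8 21.9 z 53.6
64 82 x -15.7 21.9 z 53.6
88 6 x 1.4 6.9 z 54.7
92 30 x -1.9 10.1 z 57.3
96 57 x -4.1 13.5 z 60.7
100 79 x -6.3 14.6 z 62.7
104 140 x -22.7 33.0 z 69.1
108 224 x -24.9 34.1 z 75.1
112 268 x -24.7 33.9 z 76.2
116 240 x -24.6 33.7 z 75.6
120 228 x -24.4 34.6 z 75.6
124 232 x -24.4 34.7 z 76.5
128 257 x -24.2 34.5 z 75.8
132 235 x -24.2 34.4 z 76.0
136 193 x -24.1 34.2 z 70.7
140 18 x -21.0 -3.6 z 66.0
```

Run:
```python
from fit import *
im,d,c=ld("w1");W=cloud(d,c)
y=np.radians(11.3);A=np.array([[np.cos(y),np.sin(y)],[-np.sin(y),np.cos(y)]])
Q=W.copy();Q[...,:2]=(W[...,:2]-[.5605,.0463])@A.T
def sel(y0,y1,z0,z1,x=.06):
    return Q[(d>0)&(abs(Q[...,0])<x)&(Q[...,1]>y0)&(Q[...,1]<y1)&(Q[...,2]>z0)&(Q[...,2]<z1)]
def rep(n,p):
    print(n,len(p),"x",np.round(np.percentile(p[:,0],[1,99])*1e3,1),np.round((np.percentile(p[:,0],[1,99])).mean()*1e3,1),"y",np.round(np.percentile(p[:,1],[1,99])*1e3,1),"z",np.round(np.median(p[:,2])*1e3,1))
rep("V+",sel(.01,.05,.05,.056,.04));rep("V-",sel(-.05,-.01,.05,.056,.04))
rep("head",sel(.07,.13,.07,.078));rep("post",sel(-.15,-.09,.09,.103,.025));rep("ears",sel(-.16,-.1,.054,.06))
rep("base",sel(-.2,.2,.010,.016,.05))
rep("noseH",sel(.045,.07,.04,.07,.02)); rep("noseT",sel(-.12,-.07,.04,.06,.02)); rep("tailbody",sel(-.14,-.07,.058,.066,.02))
for z0 in (.0,.02,.04): pass
```

```text
V+ 83 x [-16.6  17.6] 0.5 y [25.9 33.5] z 51.6
V- 76 x [-16.3  18.5] 1.1 y [-33.8 -26.3] z 51.5
head 1185 x [-21.1  22. ] 0.4 y [ 78.8 104.3] z 73.5
post 227 x [-9.1 10.5] 0.7 y [-130.5 -117.8] z 98.0
ears 282 x [-32.7  33.4] 0.3 y [-141.5 -100.4] z 56.8
base 9260 x [-40.7  41.5] 0.4 y [-169.2  105.9] z 12.6
noseH 132 x [-8.9 10.3] 0.7 y [60.3 69.9] z 56.9
noseT 191 x [-10.6  12.3] 0.8 y [-113.4  -97.2] z 56.1
tailbody 231 x [-11.3  12.5] 0.6 y [-137.8 -104.6] z 62.0
```

Run:
```python
from rig import r
from h import *
go(r,[.495,.30,.22])
```

```text
t 4.5 p [0.563  0.0375 0.3034] yaw 12.56 z [ 1.e-04 -1.e-04 -1.e+00] F [-0.1 -0.5  0.1] gap 1.002
tool shift /0.04: [-0.233 -6.775  2.083]
```

{"fn": "servo_tool", "kwargs": {"plan": [0, 0, 0, -0.03, -0.85, 0.26, 1, 0, 0, 0, -0.03, -0.85, 0.26, 1, 0, 0, 0, -0.03, -0.85, 0.26, 1, 0, 0, 0, -0.03, -0.85, 0.26, 1, 0, 0, 0, -0.03, -0.85, 0.26, 1, 0, 0, 0, -0.03, -0.85, 0.26, 1, 0, 0, 0, -0.03, -0.85, 0.26, 1, 0, 0, 0, -0.03, -0.85, 0.26, 1, 0, 0, 0, 0, 0, 0, 1, 0, 0, 0, 0, 0, 0, 1]}}

```text
time: 5.5
eef_pos: [0.4957, 0.3023, 0.2199]
tcp_rot: [0.0, 0.994, 0.107, -0.0]
force: [-0.3, -1.0, 0.5]
finger_gap: 0.997
```

Run:
```python
from rig import r
from fit import *
st(r);s,im,d,c=snap(r,"w2")
o=r.cut_out("shaft_mid","wrist")
for q in o: print(q["conf"],q["centre"])
W=cloud(d,c)
p=box(W,d,[.4,.2,.036],[.6,.42,.06]);rect(p,"sh")
p=box(W,d,[.4,.2,.039],[.6,.42,.06]);m=p[:,:2].mean(0);u,S,v=np.linalg.svd(p[:,:2]-m,full_matrices=False);v=v[0]*np.sign(v[0][1]);t=(p[:,:2]-m)@v;n=(p[:,:2]-m)@[v[1],-v[0]]
mid=(np.percentile(t,.5)+np.percentile(t,99.5))/2;print("axis yaw",np.degrees(np.arctan2(v[1],v[0]))-90,"centre",m+mid*v,"len",np.ptp(t),"n",np.percentile(n,[1,99]),"ztop",p[:,2].max())
```

```text
t 5.5 p [0.4957 0.3023 0.2199] yaw 12.26 z [-3.e-04 -4.e-04 -1.e+00] F [-0.3 -1.   0.5] gap 0.997
0.81 [314.3, 214.3]
0.67 [184.1, 215.9]
sh 2026 [493.3 300.6] [ 37.1 120.2] 11.38 zmed 42.1 46.4
axis yaw 12.148188031188823 centre [0.49357945 0.30097664] len 0.11980806262898866 n [-0.00733635  0.00884094] ztop 0.04635947709309568
```

View pics/w2.png

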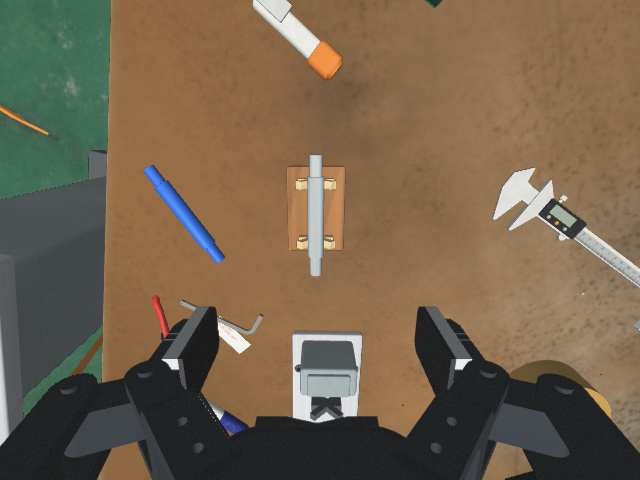

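The view shows the grey shaft on its stand at (316,215). The blue look-alike lies apart at (185,215). The tool is over the right one, so I'm going down.

{"fn": "servo_tool", "kwargs": {"plan": [0, 0, 0, -0.04, 0.02, 0.8, 1, 0, 0, 0, 0, 0, 0.8, 1, 0, 0, 0, 0, 0, 0.8, 1, 0, 0, 0, 0, 0, 0.8, 1, 0, 0, 0, 0, 0, 0.8, 1, 0, 0, 0, 0, 0, 0.5, 1, 0, 0, 0, 0, 0, 0.4, 1, 0, 0, 0, 0, 0, 0.1, 1, 0, 0, 0, 0, 0, 0, 1]}}

```text
time: 6.5
eef_pos: [0.4954, 0.2991, 0.02]
tcp_rot: [0.001, 0.994, 0.105, -0.0]
force: [-0.7, 0.9, 0.3]
finger_gap: 1.003
```

Run:
```python
from rig import r
from h import *
go(r,[.494,.301,.018],12.1)
```

```text
t 6.5 p [0.4954 0.2991 0.02  ] yaw 12.08 z [-0.    -0.001 -1.   ] F [-0.7  0.9  0.3] gap 1.003
tool shift /0.04: [-0.024 -0.053  0.05 ]
turn /6deg: [ 0.01   0.002 -0.004] shift in target axes/0.04 [-0.024 -0.053  0.05 ]
```

{"fn": "servo_tool", "kwargs": {"plan": [0, 0, 0, -0.02, -0.05, 0.05, 0.5, 0, 0, 0, 0, 0, 0, 0.3, 0, 0, 0, 0, 0, 0, 0, 0, 0, 0, 0, 0, 0, 0, 0, 0, 0, 0, 0, 0, 0, 0, 0, 0, 0, 0, 0, 0, 0, 0, 0, 0, 0, 0, 0, 0, 0, 0, 0, 0, 0, 0], "squeeze": 40}}

```text
time: 7.3
eef_pos: [0.4944, 0.3026, 0.0186]
tcp_rot: [-0.0, 0.994, 0.106, 0.001]
force: [1.1, -0.5, 4.8]
finger_gap: 0.173
```

Run:
```python
from rig import r
from h import *
st(r)
```

```text
t 7.3 p [0.4944 0.3026 0.0186] yaw 12.19 z [ 1.6e-03  8.0e-04 -1.0e+00] F [ 1.1 -0.5  4.8] gap 0.173
```

{"fn": "servo_tool", "kwargs": {"plan": [0, 0, 0, 0, 0, -0.2, 0, 0, 0, 0, 0, 0, -0.5, 0, 0, 0, 0, 0, 0, -0.8, 0, 0, 0, 0, 0, 0, -0.8, 0, 0, 0, 0, 0, 0, -0.8, 0, 0, 0, 0, 0, 0, -0.4, 0, 0, 0, 0, 0, 0, 0, 0]}}

```text
time: 8.0
eef_pos: [0.4937, 0.3029, 0.1603]
tcp_rot: [-0.001, 0.994, 0.106, 0.001]
force: [0.6, 0.7, -2.0]
finger_gap: 0.17
```

Run:
```python
from rig import r
from h import *
s,im,d,c=snap(r,"w3");go(r,[.5618,.0429,.15],11.3)
```

```text
t 8.05 p [0.493  0.3021 0.1586] yaw 12.21 z [ 3.e-04  2.e-04 -1.e+00] F [-0.1 -0.7 -1.2] gap 0.17
tool shift /0.04: [0.311 6.696 0.214]
turn /6deg: [-0.001 -0.003  0.151] shift in target axes/0.04 [0.417 6.691 0.215]
```

View pics/w3.png

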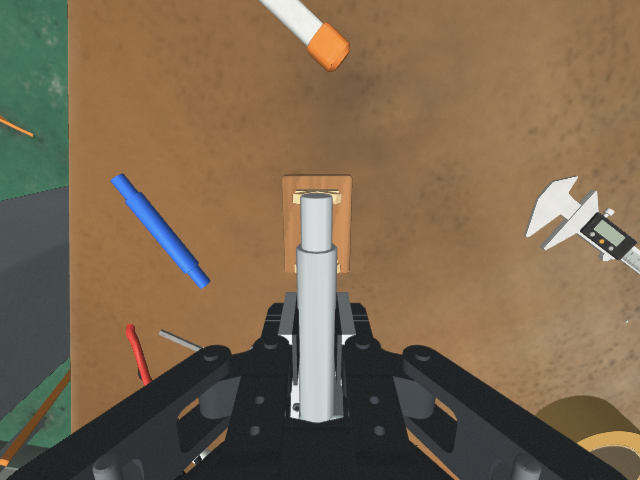

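The shaft is held level and in line with the tool's y axis, with its end at (317,200). I'm carrying it over the rests.

{"fn": "servo_tool", "kwargs": {"plan": [0, 0, 0.15, 0, 0, 0, 0, 0, 0, 0, 0.03, 0.5, 0, 0, 0, 0, 0, 0.05, 0.8, 0, 0, 0, 0, 0, 0.05, 0.8, 0, 0, 0, 0, 0, 0.05, 0.8, 0, 0, 0, 0, 0, 0.05, 0.8, 0, 0, 0, 0, 0, 0.05, 0.8, 0, 0, 0, 0, 0, 0.05, 0.8, 0, 0, 0, 0, 0, 0.05, 0.8, 0, 0, 0, 0, 0, 0.04, 0.6, 0.21, 0, 0, 0, 0, 0, 0, 0, 0, 0, 0, 0, 0, 0, 0, 0]}}

```text
time: 9.25
eef_pos: [0.5612, 0.0423, 0.148]
tcp_rot: [-0.0, 0.995, 0.098, -0.002]
force: [0.7, 0.6, 0.1]
finger_gap: 0.171
```

Run:
```python
from rig import r
from fit import *
s,im,d,c=snap(r,"w4");go(r,[.5618,.0429,.15],11.3)
W=cloud(d,c);M=R(s["tcp_rot"]);Q=(W-s["eef_pos"])@M
# shaft in tool frame
k=(d>0)&(abs(Q[...,0])<.02)&(abs(Q[...,1])<.1)&(Q[...,2]<-.018)&(Q[...,2]>-.032)
p=Q[k];print(len(p),np.round(np.percentile(p[:,1],[1,50,99]),4),"min y(far +Y end)",p[:,1].min())
for a,b in [(-.065,-.045),(-.038,-.02)]:
    q=p[(p[:,1]>a)&(p[:,1]<b)]
    if len(q): print("x",np.round(np.percentile(q[:,0],[2,98]),4),"ztop",np.round(np.percentile(q[:,2],[2]),4))
```

```text
t 9.3 p [0.5614 0.0436 0.1486] yaw 11.34 z [-2.5e-03  8.0e-04 -1.0e+00] F [ 0.7 -0.6 -0.5] gap 0.172
tool shift /0.04: [ 0.005  0.02  -0.035]
turn /6deg: [-0.012  0.022  0.006] shift in target axes/0.04 [ 0.006  0.02  -0.035]
9295 [-0.058 -0.012  0.039] min y(far +Y end) -0.05859434604647013
x [-0.0068  0.0043] ztop [-0.0246]
x [-0.0087  0.0063] ztop [-0.0265]
```

View pics/w4.png

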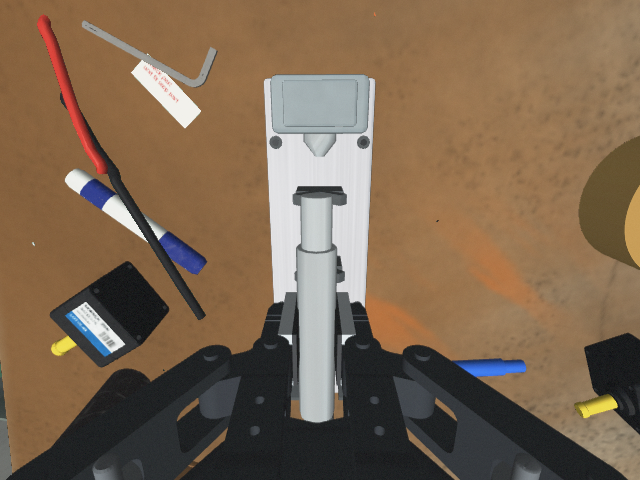

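Run:
```python
from fit import *
im,d,c=ld("w4");W=cloud(d,c)
O=np.array([.5611,.0462])
y=np.radians(11.3);A=np.array([[np.cos(y),np.sin(y)],[-np.sin(y),np.cos(y)]])
Q=W.copy();Q[...,:2]=(W[...,:2]-O)@A.T
def sel(y0,y1,z0,z1,x=.06): return Q[(d>0)&(abs(Q[...,0])<x)&(Q[...,1]>y0)&(Q[...,1]<y1)&(Q[...,2]>z0)&(Q[...,2]<z1)]
def rep(n,p):
    a=np.percentile(p[:,0],[1,99]);print(n,len(p),"x",np.round(a*1e3,1),np.round(a.mean()*1e3,1),"y",np.round(np.percentile(p[:,1],[1,99])*1e3,1),"z",np.round(np.median(p[:,2])*1e3,1))
rep("head",sel(.07,.13,.07,.078));rep("nose",sel(.045,.07,.04,.07,.02));rep("V+",sel(.01,.05,.049,.056,.04))
rep("shaft",sel(-.08,.08,.155,.185,.02));rep("shaft end",sel(.035,.08,.155,.185,.02));rep("shaft mid",sel(.0,.03,.155,.185,.02))
```

```text
head 3470 x [-21.6  21.4] -0.1 y [ 79.  104.3] z 73.5
nose 328 x [-9.6  9.1] -0.3 y [59.9 69.9] z 57.0
V+ 211 x [-18.8  18.8] 0.0 y [26.3 33.9] z 51.2
shaft 10383 x [-18.7  17.9] -0.4 y [-42.8  54.3] z 172.1
shaft end 1756 x [-7.6  4.1] -1.7 y [35.2 54.5] z 170.8
shaft mid 4795 x [-19.4  18.6] -0.4 y [ 0.5 29.6] z 172.5
```

{"fn": "servo_tool", "kwargs": {"plan": [0, 0, 0, 0.03, 0, 0.5, 0, 0, 0, 0, 0, 0, 0.7, 0, 0, 0, 0, 0, 0, 0.7, 0, 0, 0, 0, 0, 0, 0.4, 0, 0, 0, 0, 0, 0, 0.3, 0, 0, 0, 0, 0, 0, 0.15, 0, 0, 0, 0, 0, 0, 0.1, 0, 0, 0, 0, 0, 0, 0, 0]}}

```text
time: 10.1
eef_pos: [0.5638, 0.0435, 0.0358]
tcp_rot: [-0.0, 0.995, 0.099, 0.0]
force: [-0.4, 0.9, -0.4]
finger_gap: 0.169
```

Run:
```python
from rig import r
from h import *
go(r,[.5618,.0429,.0315],11.3)
```

```text
t 10.1 p [0.5638 0.0435 0.0358] yaw 11.34 z [ 2.e-04  2.e-04 -1.e+00] F [-0.4  0.9 -0.4] gap 0.169
tool shift /0.04: [-0.052  0.004  0.107]
turn /6deg: [-0.001 -0.003  0.006] shift in target axes/0.04 [-0.052  0.004  0.107]
```

{"fn": "servo_tool", "kwargs": {"plan": [0, 0, 0, -0.02, 0, 0.05, 0, 0, 0, 0, 0, 0, 0.05, 0, 0, 0, 0, 0, 0, 0, 0]}}

```text
time: 10.4
eef_pos: [0.563, 0.0427, 0.0326]
tcp_rot: [0.0, 0.995, 0.098, 0.0]
force: [-1.9, 0.2, 3.8]
finger_gap: 0.172
```

Run:
```python
from rig import r
from h import *
go(r,[.5618,.0429,.0315],11.3)
```

```text
t 10.4 p [0.563  0.0427 0.0326] yaw 11.28 z [ 6.e-04 -4.e-04 -1.e+00] F [-1.9  0.2  3.8] gap 0.172
tool shift /0.04: [-0.029 -0.01   0.027]
turn /6deg: [ 0.005 -0.005 -0.003] shift in target axes/0.04 [-0.029 -0.01   0.027]
```

{"fn": "servo_tool", "kwargs": {"plan": [0, 0, 0, 0, 0, 0, 0.3, 0, 0, 0, 0, 0, 0, 0.5, 0, 0, 0, 0, 0, 0, 0.7, 0, 0, 0, 0, 0, 0, 0.7, 0, 0, 0, 0, 0, -0.5, 0.7, 0, 0, 0, 0, 0, -0.8, 0.7, 0, 0, 0, 0, 0, -0.8, 0.7, 0, 0, 0, 0, 0, -0.8, 0.7, 0, 0, 0, 0, 0, -0.8, 0.7, 0, 0, 0, 0, 0, 0, 0.7]}}

```text
time: 11.4
eef_pos: [0.5659, 0.0437, 0.1839]
tcp_rot: [-0.0, 0.995, 0.098, 0.004]
force: [-0.1, -0.4, -0.3]
finger_gap: 0.702
```

Run:
```python
from rig import r
from fit import *
s,im,d,c=snap(r,"w5");W=cloud(d,c);st(r)
O=np.array([.5611,.0462])
y=np.radians(11.3);A=np.array([[np.cos(y),np.sin(y)],[-np.sin(y),np.cos(y)]])
Q=W.copy();Q[...,:2]=(W[...,:2]-O)@A.T
def sel(y0,y1,z0,z1,x=.06): return Q[(d>0)&(abs(Q[...,0])<x)&(Q[...,1]>y0)&(Q[...,1]<y1)&(Q[...,2]>z0)&(Q[...,2]<z1)]
def rep(n,p):
    if len(p)<5: print(n,len(p));return
    a=np.percentile(p[:,0],[1,99]);print(n,len(p),"x",np.round(a*1e3,1),np.round(a.mean()*1e3,1),"y",np.round(np.percentile(p[:,1],[1,99])*1e3,1),"z",np.round(np.median(p[:,2])*1e3,1),np.round(p[:,2].max()*1e3,1))
rep("head",sel(.07,.13,.07,.078));rep("nose",sel(.059,.07,.04,.07,.02));rep("V+",sel(.01,.05,.049,.056,.04))
rep("shaft +end",sel(.041,.058,.046,.066,.01));rep("mid",sel(-.02,.02,.05,.066,.01));rep("-end",sel(-.07,-.05,.05,.066,.01));rep("all",sel(-.08,.058,.05,.066,.008))
rep("post",sel(-.15,-.09,.09,.103,.025))
```

```text
t 11.45 p [0.5645 0.0431 0.1818] yaw 11.28 z [ 4.9e-03  4.0e-04 -1.0e+00] F [ 0.5 -0.5  0.9] gap 0.7
head 2533 x [-21.6  21.6] 0.0 y [ 78.9 104. ] z 73.5 76.4
nose 246 x [-9.5  9.2] -0.1 y [59.8 69.8] z 56.7 61.8
V+ 582 x [-17.4  17.7] 0.2 y [10.5 49.3] z 53.5 56.0
shaft +end 274 x [-5.6  5.5] -0.0 y [41.1 54.6] z 55.5 58.2
mid 885 x [-7.9  7.2] -0.3 y [-19.7  19.7] z 57.2 60.2
-end 218 x [-6.   5.6] -0.2 y [-64.9 -50.2] z 55.3 57.6
all 2396 x [-7.7  7.3] -0.2 y [-63.3  53.9] z 56.5 60.2
post 468 x [-9.7  9.3] -0.2 y [-131.1 -117.2] z 97.8 100.0
```

View pics/w5.png

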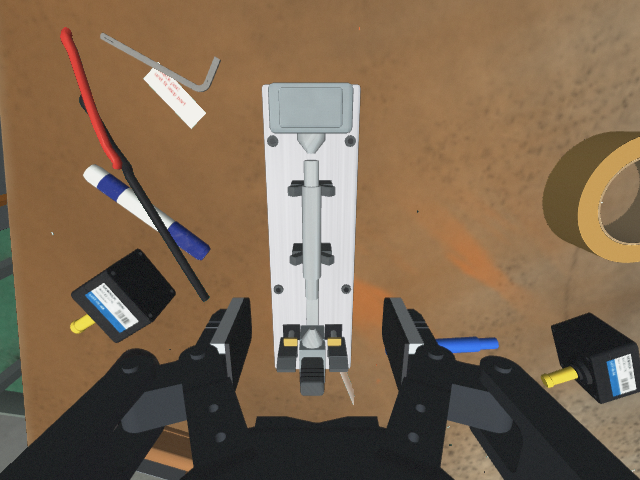

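The shaft now lies in both rests, centred about 5.4 mm short of home, with its ends at rows 160 and 328. The post is at (312,370) and is next to grip.

Run:
```python
from rig import r
from h import *
go(r,[.5852,-.0754,.13],11.3)
```

```text
t 11.45 p [0.5645 0.0431 0.1818] yaw 11.28 z [ 4.9e-03  4.0e-04 -1.0e+00] F [ 0.5 -0.5  0.9] gap 0.7
tool shift /0.04: [-0.078  3.006  1.297]
turn /6deg: [ 0.005 -0.047 -0.003] shift in target axes/0.04 [-0.072  3.007  1.296]
```

{"fn": "servo_tool", "kwargs": {"plan": [0, -0.04, 0, 0, 0.7, 0, 0.7, 0, 0, 0, -0.02, 0.8, 0, 0.7, 0, 0, 0, -0.02, 0.8, 0.3, 0.7, 0, 0, 0, -0.02, 0.7, 0.5, 0.7, 0, 0, 0, -0.02, 0, 0.5, 0.7, 0, 0, 0, 0, 0, 0, 0.7]}}

```text
time: 12.05
eef_pos: [0.5797, -0.0771, 0.1238]
tcp_rot: [-0.0, 0.995, 0.097, -0.006]
force: [-0.5, 0.5, -0.7]
finger_gap: 0.701
```

Run:
```python
from rig import r
from h import *
go(r,[.5852,-.0754,.068],11.3)
```

```text
t 12.05 p [ 0.5797 -0.0771  0.1238] yaw 11.17 z [-1.250e-02 -8.000e-04 -9.999e-01] F [-0.5  0.5 -0.7] gap 0.701
tool shift /0.04: [ 0.162 -0.013  1.392]
turn /6deg: [-0.016  0.118 -0.022] shift in target axes/0.04 [ 0.144 -0.015  1.394]
```

{"fn": "servo_tool", "kwargs": {"plan": [0, 0, 0, 0, 0, 0, 0.7, 0, 0, 0, 0, 0, 0, 0.7]}}

```text
time: 12.25
eef_pos: [0.5835, -0.0741, 0.1282]
tcp_rot: [-0.0, 0.995, 0.099, -0.002]
force: [0.1, -0.5, -0.5]
finger_gap: 0.699
```

Run:
```python
from rig import r
from h import *
go(r,[.5852,-.0754,.068],11.3)
```

```text
t 12.25 p [ 0.5835 -0.0741  0.1282] yaw 11.42 z [-3.3e-03 -1.0e-04 -1.0e+00] F [ 0.1 -0.5 -0.5] gap 0.699
tool shift /0.04: [0.041 0.041 1.505]
turn /6deg: [-0.005  0.031  0.02 ] shift in target axes/0.04 [0.036 0.04  1.506]
```

Transient motion settles after a couple of rows. Next I descend and grip the post.

{"fn": "servo_tool", "kwargs": {"plan": [0, 0.03, 0, 0.03, 0.03, 0.5, 0.7, 0, 0, 0, 0, 0, 0.5, 0.7, 0, 0, 0, 0, 0, 0.3, 0.7, 0, 0, 0, 0, 0, 0.18, 0.7, 0, 0, 0, 0, 0, 0, 0.4, 0, 0, 0, 0, 0, 0, 0.1, 0, 0, 0, 0, 0, 0, 0, 0, 0, 0, 0, 0, 0, 0, 0, 0, 0, 0, 0, 0, 0], "squeeze": 30}}

```text
time: 13.15
eef_pos: [0.5867, -0.0759, 0.0697]
tcp_rot: [-0.0, 0.995, 0.099, 0.002]
force: [4.2, 1.2, 2.2]
finger_gap: 0.229
```

Run:
```python
from rig import r
from h import *
go(r,[.5852,-.0754,.068],11.3)
```

```text
t 13.15 p [ 0.5867 -0.0759  0.0697] yaw 11.32 z [ 3.7e-03  6.0e-04 -1.0e+00] F [4.2 1.2 2.2] gap 0.229
tool shift /0.04: [-0.035 -0.021  0.041]
turn /6deg: [ 0.001 -0.036  0.003] shift in target axes/0.04 [-0.035 -0.021  0.041]
```

{"fn": "servo_tool", "kwargs": {"plan": [0, 0, 0, -0.03, -0.1, 0, 0, 0, 0, 0, 0, -0.2, 0, 0, 0, 0, 0, 0, -0.2, 0, 0, 0, 0, 0, 0, -0.2, 0, 0, 0, 0, 0, 0, -0.1, 0, 0, 0, 0, 0, 0, 0, 0, 0, 0, 0, 0, 0, 0, 0, 0]}}

```text
time: 13.85
eef_pos: [0.5805, -0.0449, 0.0696]
tcp_rot: [-0.0, 0.995, 0.099, 0.003]
force: [6.7, 1.1, -0.0]
finger_gap: 0.226
```

```bash
cat > fx.py <<'E'
from fit import *
O=np.array([.5611,.0462]);y=np.radians(11.3);A=np.array([[np.cos(y),np.sin(y)],[-np.sin(y),np.cos(y)]])
def loc(p): return np.r_[A@(np.array(p)[:2]-O),p[2]]
def wor(p): return np.r_[A.T@np.array(p[:2])+O,p[2]]
def fixrep(r,n):
    s,im,d,c=snap(r,n);W=cloud(d,c);Q=W.copy();Q[...,:2]=(W[...,:2]-O)@A.T
    def sel(y0,y1,z0,z1,x=.06): return Q[(d>0)&(abs(Q[...,0])<x)&(Q[...,1]>y0)&(Q[...,1]<y1)&(Q[...,2]>z0)&(Q[...,2]<z1)]
    def rep(n,p):
        if len(p)<5: print(n,len(p));return
        a=np.percentile(p[:,0],[1,99]);print(n,len(p),"x",np.round(a*1e3,1),np.round(a.mean()*1e3,1),"y",np.round(np.percentile(p[:,1],[1,99])*1e3,1),"z",np.round(np.median(p[:,2])*1e3,1),np.round(p[:,2].max()*1e3,1))
    rep("head",sel(.07,.13,.07,.078));rep("shaft+end",sel(.041,.075,.05,.07,.01));rep("thick",sel(-.06,.06,.0582,.066,.005))
    rep("post",sel(-.15,-.05,.09,.103,.025));rep("tailtop",sel(-.15,-.05,.0595,.066,.02));rep("lip",sel(-.16,-.1,.054,.0585,.04))
    return Q,d,im
E
python3 - <<'E'
from rig import r
from fx import *
s,M=st(r);print(loc(s["eef_pos"]));fixrep(r,"w6")
E
```

```text
t 13.85 p [ 0.5805 -0.0449  0.0696] yaw 11.31 z [ 5.7e-03  8.0e-04 -1.0e+00] F [ 6.7  1.1 -0. ] gap 0.226
[ 0.0011631  -0.09313258  0.06962255]
head 0
shaft+end 0
thick 1594 x [-4.1  3.9] -0.1 y [-44.   33.5] z 58.7 60.3
post 3179 x [-22.6  22.6] -0.0 y [-99.9 -80.5] z 97.8 103.0
tailtop 991 x [-11.6  11.5] -0.0 y [-88.5 -74.6] z 62.3 65.9
lip 0
```

View pics/w6.png

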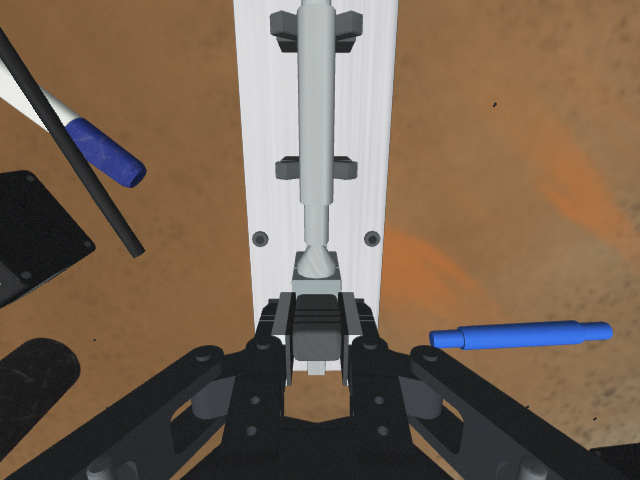

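The tailstock nose has met the shaft end at (318,255). I'm pushing on in small steps and watching the force.

{"fn": "servo_tool", "kwargs": {"plan": [0, 0, 0, -0.02, -0.05, 0, 0, 0, 0, 0, 0, -0.03, 0, 0, 0, 0, 0, 0, 0, 0, 0]}}

```text
time: 14.2
eef_pos: [0.5802, -0.0432, 0.0697]
tcp_rot: [0.001, 0.995, 0.098, 0.004]
force: [8.7, -2.3, -2.6]
finger_gap: 0.228
```

Run:
```python
from rig import r
from fx import *
s,M=st(r);print(loc(s["eef_pos"]), A@s["force"][:2])
```

```text
t 14.2 p [ 0.5802 -0.0432  0.0697] yaw 11.27 z [ 7.5e-03 -3.0e-04 -1.0e+00] F [ 8.7 -2.3 -2.6] gap 0.228
[ 0.00117728 -0.09142622  0.06966717] [ 8.10239609 -4.01241238]
```

{"fn": "servo_tool", "kwargs": {"plan": [0, 0, 0, -0.02, -0.05, 0, 0, 0, 0, 0, 0, 0, 0, 0]}}

```text
time: 14.4
eef_pos: [0.5798, -0.0413, 0.0697]
tcp_rot: [0.0, 0.995, 0.098, 0.004]
force: [10.0, -1.6, -4.3]
finger_gap: 0.23
```

Run:
```python
from rig import r
from fx import *
s,M=st(r);print(loc(s["eef_pos"]), A@s["force"][:2]);fixrep(r,"w7")
```

```text
t 14.4 p [ 0.5798 -0.0413  0.0697] yaw 11.27 z [ 9.e-03  2.e-04 -1.e+00] F [10.  -1.6 -4.3] gap 0.23
[ 0.00116976 -0.08947117  0.06966206] [ 9.51739446 -3.57374013]
head 0
shaft+end 2
thick 1624 x [-4.  4.] 0.0 y [-40.3  37.1] z 58.7 60.5
post 3190 x [-22.7  22.5] -0.1 y [-96.2 -76.9] z 97.8 103.0
tailtop 995 x [-11.6  11.5] -0.0 y [-85.1 -71.3] z 62.3 65.9
lip 0
```

{"fn": "servo_tool", "kwargs": {"plan": [0, -0.05, 0, 0.05, 0, 0, 0, 0, 0, 0, 0, -0.04, 0, 0, 0, 0, 0, 0, 0, 0, 0]}}

```text
time: 14.75
eef_pos: [0.5794, -0.0398, 0.0697]
tcp_rot: [0.001, 0.995, 0.098, 0.0]
force: [6.3, -0.7, -0.1]
finger_gap: 0.227
```

Run:
```python
from rig import r
from fx import *
s,M=st(r);print(loc(s["eef_pos"]), A@s["force"][:2])
```

```text
t 14.75 p [ 0.5794 -0.0398  0.0697] yaw 11.27 z [ 5.0e-04 -2.1e-03 -1.0e+00] F [ 6.3 -0.7 -0.1] gap 0.227
[ 0.00111034 -0.08795949  0.0696511 ] [ 6.05489605 -1.93108487]
```

{"fn": "servo_tool", "kwargs": {"plan": [0, 0, 0, 0.02, -0.05, 0, 0, 0, 0, 0, 0, 0, 0, 0]}}

```text
time: 14.95
eef_pos: [0.5793, -0.0396, 0.0696]
tcp_rot: [0.002, 0.995, 0.098, -0.001]
force: [5.3, -4.4, 3.3]
finger_gap: 0.226
```

Run:
```python
from rig import r
from fx import *
s,M=st(r);print(loc(s["eef_pos"]), A@s["force"][:2])
```

```text
t 14.95 p [ 0.5793 -0.0396  0.0696] yaw 11.21 z [-7.0e-04 -4.5e-03 -1.0e+00] F [ 5.3 -4.4  3.3] gap 0.226
[ 0.00108655 -0.08769036  0.0696    ] [ 4.34399476 -5.37461793]
```

{"fn": "servo_tool", "kwargs": {"plan": [0, 0, 0, 0.02, -0.05, 0, 0, 0, 0, 0, 0, 0, 0, 0]}}

```text
time: 15.15
eef_pos: [0.5794, -0.0395, 0.0696]
tcp_rot: [0.003, 0.995, 0.097, -0.001]
force: [3.6, -7.6, 2.6]
finger_gap: 0.224
```

Run:
```python
from rig import r
from fx import *
s,M=st(r);print(loc(s["eef_pos"]), A@s["force"][:2]);fixrep(r,"w8")
```

```text
t 15.15 p [ 0.5794 -0.0395  0.0696] yaw 11.15 z [-0.0018 -0.0071 -1.    ] F [ 3.6 -7.6  2.6] gap 0.224
[ 0.00113072 -0.08757539  0.06962021] [ 2.04066546 -8.12842311]
head 0
shaft+end 49 x [-5.9  5.7] -0.1 y [41.  42.4] z 54.0 56.4
thick 1639 x [-4.1  4. ] -0.1 y [-38.5  38.7] z 58.6 61.2
post 3181 x [-22.4  22.8] 0.2 y [-94.  -74.8] z 97.8 103.0
tailtop 1009 x [-11.7  11.7] -0.0 y [-82.9 -69.5] z 62.3 66.0
lip 0
```

Motion has stalled and the force has risen to 8 N, so the shaft is home against the headstock. I'll ease off, let go and rise, then look to confirm.

{"fn": "servo_tool", "kwargs": {"plan": [0, 0, 0, 0, 0.08, 0, 0, 0, 0, 0, 0, 0, 0, 0.2, 0, 0, 0, 0, 0, 0, 0.5, 0, 0, 0, 0, 0, 0, 0.8, 0, 0, 0, 0, 0, -0.3, 0.8, 0, 0, 0, 0, 0, -0.8, 0.8, 0, 0, 0, 0, 0, -0.9, 0.8, 0, 0, 0, 0, 0, -0.9, 0.8, 0, 0, 0, 0, 0, -0.5, 0.8, 0, 0, 0, 0, 0, 0, 0.8]}}

```text
time: 16.2
eef_pos: [0.5796, -0.0363, 0.2081]
tcp_rot: [0.001, 0.995, 0.099, -0.0]
force: [-0.2, 0.2, -0.1]
finger_gap: 0.8
```

Run:
```python
from rig import r
from fx import *
s,M=st(r);print(loc(s["eef_pos"]));fixrep(r,"w9")
```

```text
t 16.2 p [ 0.5796 -0.0363  0.2081] yaw 11.35 z [-7.0e-04 -1.1e-03 -1.0e+00] F [-0.2  0.2 -0.1] gap 0.8
[ 0.00197234 -0.08453932  0.20809082]
head 372 x [-21.6  21.2] -0.2 y [78.3 81.4] z 72.9 75.7
shaft+end 1048 x [-9.5  9.4] -0.1 y [41.5 74.9] z 56.3 67.3
thick 426 x [-4.5  4.2] -0.2 y [-38.7  39.2] z 58.6 60.4
post 485 x [-9.9  9.8] -0.0 y [-94.  -80.9] z 98.0 100.6
tailtop 487 x [-11.9  11.9] -0.0 y [-111.4  -70.2] z 62.5 65.5
lip 294 x [-33.5  33.2] -0.2 y [-142.5 -113.9] z 56.7 58.4
```

View pics/w9.png

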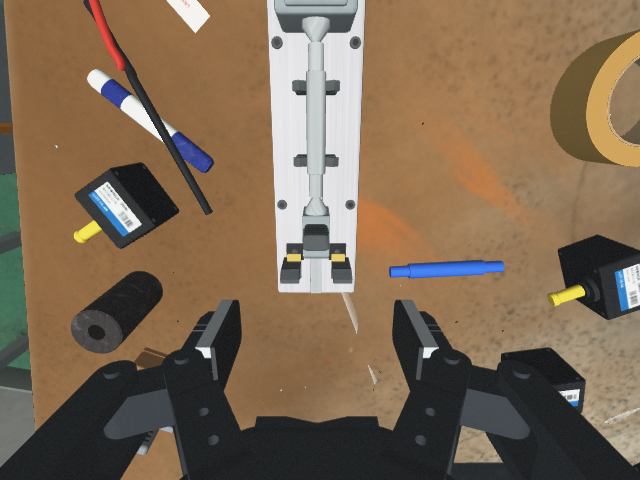

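The shaft sits between both noses, touching the headstock at (316,35), and the post is at (316,237). Brass pads are visible at (295,257) and (338,257) in the open slot, with the ears behind them. I'll measure the slot.

Run:
```python
from fx import *
im,d,c=ld("w9");W=cloud(d,c);Q=W.copy();Q[...,:2]=(W[...,:2]-O)@A.T
def sel(x0,x1,y0,y1,z0,z1): return Q[(d>0)&(abs(Q[...,0])>x0)&(abs(Q[...,0])<x1)&(Q[...,1]>y0)&(Q[...,1]<y1)&(Q[...,2]>z0)&(Q[...,2]<z1)]
for n,a in dict(ear_top=(.017,.033,-.16,-.1,.0555,.062),ear_all=(.017,.033,-.16,-.1,.045,.062),body=(0,.011,-.15,-.095,.058,.066),pads=(.012,.034,-.135,-.1,.02,.05)).items():
    p=sel(*a);print(n,len(p),np.round(np.percentile(p[:,1],[1,50,99])*1e3,1) if len(p) else "", np.round(np.percentile(p[:,2],[1,50,99])*1e3,1) if len(p) else "")
b=sel(.017,.033,-.15,-.105,.02,.062)
for y0 in np.arange(-.146,-.105,.002):
    k=(b[:,1]>=y0)&(b[:,1]<y0+.002)
    if k.any(): print(round(y0*1e3),k.sum(),np.round(np.percentile(b[k,2],[5,95])*1e3,1))
```

```text
ear_top 195 [-141.9 -137.6 -134.8] [55.6 57.  59.1]
ear_all 503 [-142.4 -135.  -130.9] [45.2 54.1 58.8]
body 128 [-113.7 -109.2 -106. ] [58.4 62.6 64. ]
pads 667 [-133.4 -131.1 -121. ] [20.8 33.3 49.8]
-144 12 [54.1 55.3]
-142 38 [55.5 57.2]
-140 46 [56.2 57.6]
-138 101 [54.7 58.8]
-136 116 [51.7 56.2]
-134 116 [47.6 53.3]
-132 305 [26.  48.2]
-130 24 [31.7 33.6]
-128 47 [31.8 34.1]
-126 45 [31.9 33.5]
-124 61 [20.7 33.3]
-122 50 [29.2 33.5]
```

{"fn": "servo_tool", "kwargs": {"plan": [0, 0, 0.976, 0, 0, 0, 0.8, 0, 0, 0.976, 0, 0, 0, 0.8, 0, 0, 0.976, 0, 0, 0, 0.8, 0, 0, 0.976, 0, 0, 0, 0.8, 0, 0, 0.976, 0, 0, 0, 0.8, 0, 0, 0.976, 0, 0, 0, 0.8, 0, 0, 0.976, 0, 0, 0, 0.8, 0, 0, 0.976, 0, 0, 0, 0.8, 0, 0, 0.976, 0, 0, 0, 0.8, 0, 0, 0.976, 0, 0, 0, 0.8, 0, 0, 0.976, 0, 0, 0, 0.8, 0, 0, 0.976, 0, 0, 0, 0.8, 0, 0, 0.976, 0, 0, 0, 0.8, 0, 0, 0.976, 0, 0, 0, 0.8, 0, 0, 0.976, 0, 0, 0, 0.8, 0, 0, 0.976, 0, 0, 0, 0.8, 0, 0, 0.976, 0, 0, 0, 0.8, 0, 0, 0.976, 0, 0, 0, 0.8, 0, 0, 0.976, 0, 0, 0, 0.8]}}

```text
time: 18.15
eef_pos: [0.5763, -0.037, 0.2027]
tcp_rot: [-0.004, -0.642, 0.767, 0.003]
force: [-1.1, -0.1, -0.7]
finger_gap: 0.796
```

Run:
```python
from rig import r
from fx import *
go(r,[.447,-.271,.22],-100);print(np.round(r.sense()["joint_pos"],2))
```

```text
t 18.15 p [ 0.5763 -0.037   0.2027] yaw -100.18 z [-0.0107 -0.0011 -0.9999] F [-1.1 -0.1 -0.7] gap 0.796
tool shift /0.04: [ 6.33   2.152 -0.39 ]
turn /6deg: [ 0.099 -0.029 -0.03 ] shift in target axes/0.04 [ 6.322  2.167 -0.432]
[ 0.    0.45 -0.02  1.96  0.02  0.74 -1.78]
```

{"fn": "servo_tool", "kwargs": {"plan": [0, 0, 0, 0.6, 0.2, -0.04, 0.8, 0, 0, 0, 0.8, 0.27, -0.04, 0.8, 0, 0, 0, 0.8, 0.27, -0.04, 0.8, 0, 0, 0, 0.8, 0.27, -0.04, 0.8, 0, 0, 0, 0.8, 0.27, -0.04, 0.8, 0, 0, 0, 0.8, 0.27, -0.04, 0.8, 0, 0, 0, 0.8, 0.27, -0.04, 0.8, 0, 0, 0, 0.8, 0.27, -0.04, 0.8, 0, 0, 0, 0.12, 0.08, -0.04, 0.8, 0, 0, 0, 0, 0, 0, 0.8, 0, 0, 0, 0, 0, 0, 0.8]}}

```text
time: 19.25
eef_pos: [0.4491, -0.2697, 0.2192]
tcp_rot: [-0.003, -0.644, 0.765, 0.003]
force: [-0.3, 0.3, -0.0]
finger_gap: 0.802
```

Run:
```python
from rig import r
from fx import *
go(r,[.447,-.271,.20],-100);s,im,d,c=snap(r,"w10");W=cloud(d,c)
for z0,z1 in [(.085,.112),(.095,.112),(.06,.078),(.027,.04)]: rect(box(W,d,[.38,-.35,z0],[.52,-.2,z1]),(z0,z1))
```

```text
t 19.25 p [ 0.4491 -0.2697  0.2192] yaw -99.87 z [-7.5e-03  4.0e-04 -1.0e+00] F [-0.3  0.3 -0. ] gap 0.802
tool shift /0.04: [0.041 0.042 0.48 ]
turn /6deg: [ 0.071 -0.009  0.022] shift in target axes/0.04 [0.042 0.046 0.48 ]
(0.085, 0.112) 679 [ 446.2 -272.7] [13.2 31.3] 77.86 zmed 104.0 106.6
(0.095, 0.112) 628 [ 446.2 -272.7] [13.2 31.3] 77.86 zmed 104.1 106.6
(0.06, 0.078) 255 [ 446.1 -273.6] [10.3 59.1] 80.11 zmed 74.2 76.4
(0.027, 0.04) 3154 [ 446.  -272.7] [50.1 83.4] 77.86 zmed 34.5 39.6
```

View pics/w10.png

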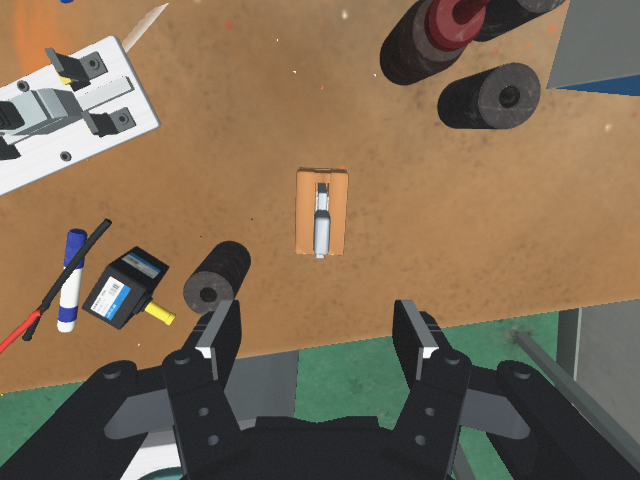

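The view shows the label holder upright in its stand at (322,222), with the bush to its left at (215,270), clear of the fingers. I'm aligning and going down.

{"fn": "servo_tool", "kwargs": {"plan": [0.07, 0, 0.27, 0, 0, 0, 0.8, 0, 0, 0, 0.05, 0.09, 0.4, 0.8, 0, 0, 0, 0, 0, 0.6, 0.8, 0, 0, 0, 0, 0, 0.3, 0.8, 0, 0, 0, 0, 0, 0, 0.8, 0, 0, 0, 0, 0, 0, 0.8]}}

```text
time: 19.9
eef_pos: [0.4457, -0.2723, 0.1681]
tcp_rot: [-0.0, -0.632, 0.775, -0.001]
force: [-0.4, 0.1, 0.3]
finger_gap: 0.805
```

Run:
```python
from rig import r
from fx import *
go(r,[.4462,-.2727,.074],-101.5)
s,im,d,c=snap(r,"w11");W=cloud(d,c)
for z0,z1 in [(.095,.112),(.06,.078),(.027,.04)]: rect(box(W,d,[.40,-.32,z0],[.50,-.23,z1]),(z0,z1))
```

```text
t 19.9 p [ 0.4457 -0.2723  0.1681] yaw -101.55 z [ 0.0012 -0.0025 -1.    ] F [-0.4  0.1  0.3] gap 0.805
tool shift /0.04: [ 1.000e-03 -1.000e-02  2.353e+00]
turn /6deg: [-0.016 -0.021 -0.008] shift in target axes/0.04 [ 0.007 -0.014  2.353]
(0.095, 0.112) 931 [ 446.4 -272.9] [12.8 31. ] 78.09 zmed 104.1 106.6
(0.06, 0.078) 341 [ 445.6 -273.1] [10.6 60.4] 80.06 zmed 74.2 77.9
(0.027, 0.04) 4249 [ 446.2 -272.8] [50.1 83.2] 78.0 zmed 34.5 39.9
```

{"fn": "servo_tool", "kwargs": {"plan": [0, 0, 0, 0, 0, 0.6, 0.8, 0, 0, 0, 0, 0, 0.8, 0.8, 0, 0, 0, 0, 0, 0.6, 0.8, 0, 0, 0, 0, 0, 0.35, 0.8, 0, 0, 0, 0, 0, 0, 0.8, 0, 0, 0, 0, 0, 0, 0.4, 0, 0, 0, 0, 0, 0, 0.1, 0, 0, 0, 0, 0, 0, 0, 0, 0, 0, 0, 0, 0, 0, 0, 0, 0, 0, 0, 0, 0, 0, 0, 0, 0, 0, 0, 0], "squeeze": 60}}

```text
time: 21.05
eef_pos: [0.4459, -0.2733, 0.0749]
tcp_rot: [-0.0, -0.632, 0.775, -0.002]
force: [-1.0, 0.5, 6.8]
finger_gap: 0.128
```

Run:
```python
from rig import r
from fx import *
go(r,[.4462,-.2727,.074],-101.5)
```

```text
t 21.05 p [ 0.4459 -0.2733  0.0749] yaw -101.6 z [ 0.0025 -0.0033 -1.    ] F [-1.   0.5  6.8] gap 0.128
tool shift /0.04: [-0.015 -0.004  0.023]
turn /6deg: [-0.03  -0.026 -0.017] shift in target axes/0.04 [-0.015 -0.004  0.023]
```

{"fn": "servo_tool", "kwargs": {"plan": [0, 0, 0, 0, 0, -0.3, 0, 0, 0, 0, 0, 0, -0.6, 0, 0, 0, 0, 0, 0, -0.8, 0, 0, 0, 0, 0, 0, -0.8, 0, 0, 0, 0, 0, 0, -0.6, 0, 0, 0, 0, 0, 0, 0, 0, 0, 0, 0, 0, 0, 0, 0]}}

```text
time: 21.75
eef_pos: [0.4451, -0.2726, 0.1987]
tcp_rot: [-0.0, -0.632, 0.775, -0.002]
force: [0.0, -0.1, 0.1]
finger_gap: 0.128
```

Run:
```python
from rig import r
from fx import *
t=wor([0,-.1244,.19]);print(t);go(r,t,-78.7);s,im,d,c=snap(r,"w12")
W=cloud(d,c);M=R(s["tcp_rot"]);Q=(W-s["eef_pos"])@M
k=(d>0)&(abs(Q[...,0])<.012)&(abs(Q[...,1])<.05)&(Q[...,2]>-.06)&(Q[...,2]<.09)
p=Q[k];
for z0 in np.arange(-.06,.08,.01):
    q=p[(p[:,2]>=z0)&(p[:,2]<z0+.01)]
    if len(q)>5: print(round(z0,3),len(q),np.round(np.percentile(q[:,0],[2,98]),4),np.round(np.percentile(q[:,1],[2,98]),4))
```

```text
[ 0.5854757  -0.07578846  0.19      ]
t 21.75 p [ 0.4451 -0.2726  0.1987] yaw -101.58 z [ 0.0021 -0.0032 -1.    ] F [ 0.  -0.1  0.1] gap 0.128
tool shift /0.04: [-5.525 -2.45   0.209]
turn /6deg: [-0.021 -0.03  -3.813] shift in target axes/0.04 [-4.137 -4.406  0.217]
-0.06 762 [-0.0117  0.0117] [-0.0115  0.0096]
-0.05 874 [-0.0117  0.0117] [-0.0123  0.0102]
-0.04 1400 [-0.0113  0.0107] [-0.0118  0.0116]
-0.03 2394 [-0.0105  0.0103] [-0.0159  0.0141]
-0.02 594 [-0.0115  0.0111] [-0.0161 -0.0092]
-0.01 438 [-0.0114  0.011 ] [-0.0274 -0.0091]
0.0 690 [-0.0054  0.0043] [-0.0298 -0.014 ]
0.01 99 [-0.0042  0.0031] [-0.0298 -0.0287]
0.02 132 [-0.0055  0.0045] [-0.0298 -0.0184]
0.03 68 [-0.0043  0.003 ] [-0.0298 -0.0282]
0.04 60 [-0.0042  0.0032] [-0.0298 -0.0286]
0.05 56 [-0.0044  0.0034] [-0.0296 -0.0278]
0.06 31 [-0.0045  0.0029] [-0.0296 -0.0281]
```

View pics/w12.png

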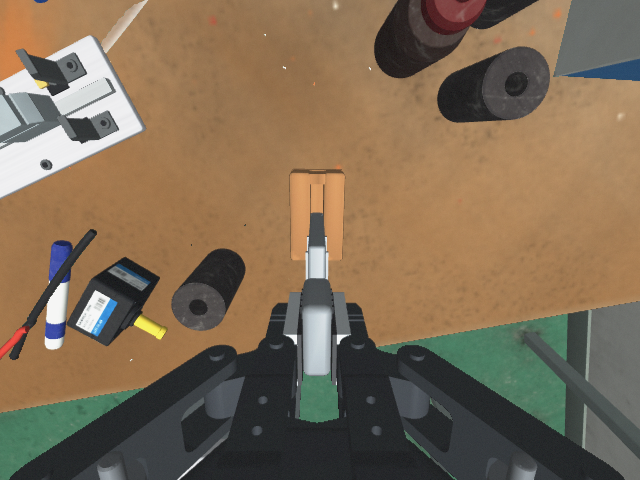

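The label holder is held upright and centred in the jaws; its plate edge is at (316,250). I'm carrying it over the slot.

{"fn": "servo_tool", "kwargs": {"plan": [0, 0, -0.95, 0, 0, 0, 0, 0, 0, -0.95, 0, 0, 0, 0, 0, 0, -0.95, 0, 0, 0, 0, 0, 0, -0.96, 0, 0, 0, 0, 0, 0, 0, -0.3, -0.32, 0, 0, 0, 0, 0, -0.6, -0.64, 0.03, 0, 0, 0, 0, -0.6, -0.64, 0.03, 0, 0, 0, 0, -0.6, -0.64, 0.03, 0, 0, 0, 0, -0.6, -0.64, 0.03, 0, 0, 0, 0, -0.6, -0.64, 0.03, 0, 0, 0, 0, -0.5, -0.53, 0.03, 0, 0, 0, 0, -0.33, -0.35, 0.02, 0, 0, 0, 0, 0, 0, 0, 0, 0, 0, 0, 0, 0, 0, 0]}}

```text
time: 23.2
eef_pos: [0.5843, -0.077, 0.1886]
tcp_rot: [0.002, 0.773, -0.634, 0.0]
force: [0.2, 0.2, -0.1]
finger_gap: 0.13
```

Run:
```python
from rig import r
from fx import *
t=wor([0,-.1244,.14]);go(r,t,-78.7);s,M=st(r);print(loc(s["eef_pos"]));s,im,d,c=snap(r,"w13")
W=cloud(d,c);Q=W.copy();Q[...,:2]=(W[...,:2]-O)@A.T
def sel(x0,x1,y0,y1,z0,z1): return Q[(d>0)&(Q[...,0]>x0)&(Q[...,0]<x1)&(Q[...,1]>y0)&(Q[...,1]<y1)&(Q[...,2]>z0)&(Q[...,2]<z1)]
def pr(n,p,):print(n,len(p),"x",np.round(np.percentile(p[:,0],[1,99])*1e3,1),"y",np.round(np.percentile(p[:,1],[1,50,99])*1e3,1)) if len(p)>4 else print(n,len(p))
pr("plate",sel(.02,.04,-.14,-.11,.13,.185));pr("plate low",sel(.02,.04,-.14,-.11,.13,.15))
pr("ear+",sel(.016,.04,-.15,-.10,.053,.06));pr("ear",sel(.017,.033,-.16,-.125,.036,.05));pr("pad",sel(.012,.034,-.134,-.11,.028,.036))
pr("base",sel(-.05,.05,-.2,.2,.008,.016));pr("post",sel(-.015,.015,-.1,-.07,.09,.103))
```

```text
t 23.2 p [ 0.5843 -0.077   0.1886] yaw -78.73 z [-0.0018 -0.0034 -1.    ] F [ 0.2  0.2 -0.1] gap 0.13
tool shift /0.04: [-0.027 -0.038  1.215]
turn /6deg: [ 0.023 -0.028 -0.005] shift in target axes/0.04 [-0.024 -0.035  1.215]
t 23.2 p [ 0.5843 -0.077   0.1886] yaw -78.73 z [-0.0018 -0.0034 -1.    ] F [ 0.2  0.2 -0.1] gap 0.13
[-0.00140739 -0.12534336  0.18861847]
plate 484 x [20.8 28.8] y [-129.4 -124.2 -119.5]
plate low 117 x [27.2 28.5] y [-128.3 -124.7 -120.7]
ear+ 213 x [16.6 34. ] y [-142.2 -138.1 -134.3]
ear 45 x [17.2 32.8] y [-133.1 -131.9 -131.3]
pad 165 x [12.  32.8] y [-131.3 -125.3 -113.3]
base 14457 x [-40.8  41.9] y [-172.3  -30.   103.1]
post 572 x [-9.1 10.3] y [-95.4 -88.9 -81.4]
```

View pics/w13.png

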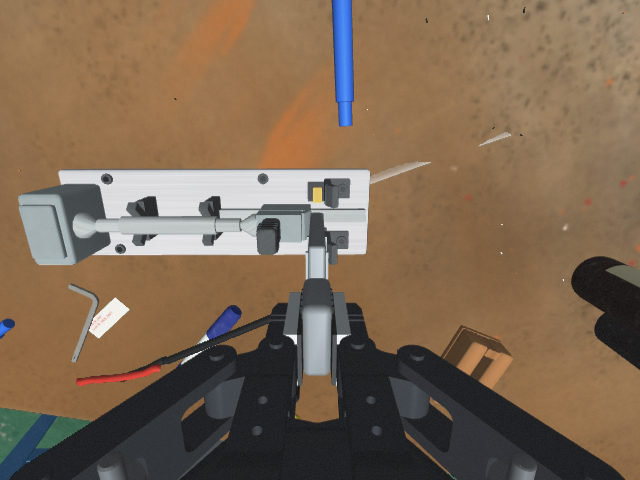

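{"fn": "servo_tool", "kwargs": {"plan": [0.02, -0.03, 0, 0, -0.03, 0.4, 0, 0, 0, 0, 0, 0, 0.6, 0, 0, 0, 0, 0, 0, 0.5, 0, 0, 0, 0, 0, 0, 0.15, 0, 0, 0, 0, 0, 0, 0, 0, 0, 0, 0, 0, 0, 0, 0]}}

```text
time: 23.85
eef_pos: [0.587, -0.0769, 0.1244]
tcp_rot: [-0.001, 0.773, -0.635, 0.001]
force: [-0.1, 0.3, -0.9]
finger_gap: 0.131
```

```bash
cat > lk.py <<'E'
from rig import r
from fx import *
import sys
t=wor([0,-.1253,.0909]);go(r,t,-78.7);s=r.sense();print(loc(s["eef_pos"]), "Floc",A@s["force"][:2]);s,im,d,c=snap(r,sys.argv[1])
W=cloud(d,c);Q=W.copy();Q[...,:2]=(W[...,:2]-O)@A.T
def sel(x0,x1,y0,y1,z0,z1): return Q[(d>0)&(Q[...,0]>x0)&(Q[...,0]<x1)&(Q[...,1]>y0)&(Q[...,1]<y1)&(Q[...,2]>z0)&(Q[...,2]<z1)]
def pr(n,p,):print(n,len(p),"x",np.round(np.percentile(p[:,0],[1,99])*1e3,1),"y",np.round(np.percentile(p[:,1],[1,50,99])*1e3,1),"z",np.round(np.percentile(p[:,2],[1,50,99])*1e3,1)) if len(p)>4 else print(n,len(p))
z=s["eef_pos"][2]
pr("plate",sel(.027,.033,-.14,-.11,z-.06,z));
pr("ear top",sel(.016,.04,-.15,-.10,.0555,.06));pr("ear",sel(.017,.033,-.16,-.125,.036,.047));pr("tail",sel(0.004,.014,-.125,-.07,.058,.066));pr("post",sel(-.015,.015,-.1,-.07,.09,.103))
pr("post edge",sel(-.03,.03,-.118,-.07,.075,.103))
E
python3 lk.py w14
```

```text
t 23.85 p [ 0.587  -0.0769  0.1244] yaw -78.8 z [ 3.4e-03  4.0e-04 -1.0e+00] F [-0.1  0.3 -0.9] gap 0.131
tool shift /0.04: [-0.013  0.036  0.836]
turn /6deg: [-0.033 -0.003 -0.016] shift in target axes/0.04 [-0.013  0.033  0.836]
[ 0.00130958 -0.12581323  0.12435211] Floc [-0.08345938  0.33446308]
plate 619 x [27.1 31.6] y [-128.8 -124.6 -120.9] z [ 65.6 108.1 124.2]
ear top 260 x [16.6 34. ] y [-141.8 -138.5 -124.3] z [55.6 57.1 59.5]
ear 26 x [17.6 32.8] y [-131.7 -131.3 -131.3] z [38.8 41.2 45.8]
tail 712 x [ 4.1 12.4] y [-111.9  -96.7  -71.7] z [58.1 62.4 64.1]
post 989 x [-8.6 10.3] y [-95.4 -89.2 -81.6] z [90.6 98.  99.8]
post edge 1305 x [-8.6 10.4] y [-95.5 -89.8 -81.5] z [76.1 97.5 99.7]
```

View pics/w14.png

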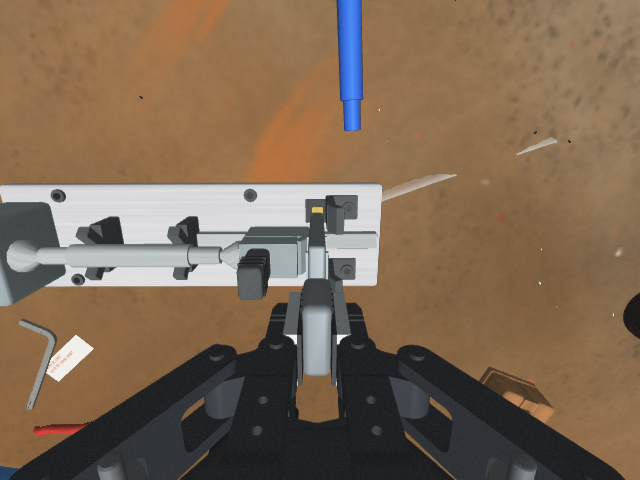

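The plate sits in line with the slot, with the brass pad at (317,210) ahead of its edge. It is between the tailstock's back (305) and the ear (328). I'm going down gently.

{"fn": "servo_tool", "kwargs": {"plan": [-0.03, 0, 0, 0, 0.03, 0.1, 0, 0, 0, 0, 0, 0, 0.1, 0, 0, 0, 0, 0, 0, 0.1, 0, 0, 0, 0, 0, 0, 0, 0]}}

```text
time: 24.3
eef_pos: [0.5855, -0.0762, 0.1111]
tcp_rot: [0.0, 0.773, -0.634, -0.0]
force: [0.0, -0.3, 0.3]
finger_gap: 0.127
```

Run:
```python
from rig import r
from fx import *
s,M=st(r);print(loc(s["eef_pos"]),A@s["force"][:2])
```

```text
t 24.3 p [ 0.5855 -0.0762  0.1111] yaw -78.71 z [-1.1e-03  1.0e-04 -1.0e+00] F [ 0.  -0.3  0.3] gap 0.127
[-9.79596341e-05 -1.24824677e-01  1.11130144e-01] [-0.02721302 -0.29834319]
```

{"fn": "servo_tool", "kwargs": {"plan": [0, 0, 0, 0, 0, 0.1, 0, 0, 0, 0, 0, 0, 0.1, 0, 0, 0, 0, 0, 0, 0, 0]}}

```text
time: 24.6
eef_pos: [0.5856, -0.0766, 0.103]
tcp_rot: [0.0, 0.773, -0.634, -0.0]
force: [0.8, -0.1, -1.6]
finger_gap: 0.13
```

```bash
python3 lk.py w15
```

```text
t 24.6 p [ 0.5856 -0.0766  0.103 ] yaw -78.73 z [-8.e-04 -1.e-04 -1.e+00] F [ 0.8 -0.1 -1.6] gap 0.13
tool shift /0.04: [ 0.002 -0.001  0.303]
turn /6deg: [ 0.008  0.    -0.005] shift in target axes/0.04 [ 0.002 -0.001  0.303]
[-2.68956461e-05 -1.25204089e-01  1.03005377e-01] Floc [ 0.77847247 -0.27438214]
plate 723 x [27.2 32.7] y [-139.9 -125.4 -120.4] z [ 44.8  75.6 102.8]
ear top 342 x [16.5 34.1] y [-142.  -138.3 -121.4] z [55.6 57.  59.8]
ear 52 x [17.9 32.5] y [-131.3 -131.3 -125.1] z [38.3 42.1 46.8]
tail 878 x [ 4.2 12.4] y [-112.   -96.5  -71.8] z [58.1 62.4 65.4]
post 1261 x [-8.7 10.4] y [-95.4 -89.3 -81.6] z [90.5 98.  99.8]
post edge 1701 x [-8.7 10.5] y [-95.5 -89.8 -81.5] z [75.5 97.2 99.7]
```

{"fn": "servo_tool", "kwargs": {"plan": [0, 0, 0, 0, 0, 0.1, 0, 0, 0, 0, 0, 0, 0.1, 0, 0, 0, 0, 0, 0, 0.1, 0, 0, 0, 0, 0, 0, 0, 0], "squeeze": 90}}

```text
time: 25.05
eef_pos: [0.586, -0.0765, 0.0919]
tcp_rot: [0.0, 0.773, -0.634, 0.0]
force: [-0.5, -0.9, 5.6]
finger_gap: 0.123
```

```bash
python3 lk.py w16
```

```text
t 25.05 p [ 0.586  -0.0765  0.0919] yaw -78.73 z [-1.e-04 -2.e-04 -1.e+00] F [-0.5 -0.9  5.6] gap 0.123
tool shift /0.04: [0.002 0.009 0.024]
turn /6deg: [ 0.001 -0.001 -0.006] shift in target axes/0.04 [0.002 0.009 0.024]
[ 0.00035588 -0.12520643  0.09187925] Floc [-0.68591683 -0.81783052]
plate 768 x [27.1 32.7] y [-139.6 -125.5 -120.4] z [33.4 63.5 91.7]
ear top 378 x [16.8 34.1] y [-142.1 -138.4 -121.3] z [55.5 57.  59.1]
ear 51 x [17.5 32.2] y [-131.5 -128.1 -125.1] z [36.2 45.2 46.7]
tail 989 x [ 4.1 12.4] y [-112.   -96.4  -71.7] z [58.2 62.4 64.2]
post 1444 x [-9.  10.5] y [-95.4 -89.3 -81.6] z [90.5 98.  99.9]
post edge 2113 x [-9.  10.6] y [-116.4  -90.4  -81.4] z [ 75.8  97.4 102.4]
```

{"fn": "servo_tool", "kwargs": {"plan": [0, 0, 0, 0, 0, 0.05, 0, 0, 0, 0, 0, 0, 0.05, 0, 0, 0, 0, 0, 0, 0, 0]}}

```text
time: 25.4
eef_pos: [0.5863, -0.0766, 0.0907]
tcp_rot: [0.0, 0.773, -0.634, 0.0]
force: [-5.2, -0.9, 22.1]
finger_gap: 0.123
```

{"fn": "servo_tool", "kwargs": {"plan": [0, 0, 0, 0, 0, 0.05, 0, 0, 0, 0, 0, 0, 0, 0]}}

```text
time: 25.6
eef_pos: [0.5865, -0.0765, 0.0905]
tcp_rot: [0.0, 0.773, -0.634, 0.001]
force: [-7.2, -0.7, 35.1]
finger_gap: 0.125
```

{"fn": "servo_tool", "kwargs": {"plan": [0, 0, 0, 0, 0, 0.05, 0, 0, 0, 0, 0, 0, 0, 0]}}

```text
time: 25.8
eef_pos: [0.5867, -0.0766, 0.0903]
tcp_rot: [0.0, 0.773, -0.635, 0.001]
force: [-10.7, 0.5, 47.2]
finger_gap: 0.123
```

```bash
python3 lk.py w17
```

```text
t 25.8 p [ 0.5867 -0.0766  0.0903] yaw -78.77 z [ 9.0e-04 -1.1e-03 -1.0e+00] F [-10.7   0.5  47.2] gap 0.123
tool shift /0.04: [-0.002  0.026 -0.014]
turn /6deg: [-0.007 -0.012 -0.011] shift in target axes/0.04 [-0.002  0.026 -0.014]
[ 0.00102311 -0.12538784  0.0903254 ] Floc [-10.37256449   2.56598148]
plate 774 x [27.1 32.7] y [-139.6 -125.7 -120.6] z [32.4 62.5 90.2]
ear top 376 x [16.7 34. ] y [-142.  -138.3 -121.4] z [55.5 57.  59.5]
ear 68 x [17.8 32.2] y [-131.6 -131.3 -125.4] z [36.3 40.5 46.9]
tail 1013 x [ 4.1 12.4] y [-112.2  -96.7  -71.4] z [58.  62.4 64.3]
post 1467 x [-8.8 10.5] y [-95.4 -89.3 -81.6] z [90.4 98.1 99.8]
post edge 2194 x [-8.9 11.2] y [-116.5  -90.6  -81.6] z [ 75.6  97.4 102.1]
```

It has hit the hard stop: the TCP stalled at 90.4 mm and the force reached 47 N. I'll ease off to a moderate press, then check.

{"fn": "servo_tool", "kwargs": {"plan": [0, 0, 0, 0, 0, -0.05, 0, 0, 0, 0, 0, 0, -0.05, 0, 0, 0, 0, 0, 0, 0, 0, 0, 0, 0, 0, 0, 0, 0, 0, 0, 0, 0, 0, 0, 0]}}

```text
time: 26.35
eef_pos: [0.5862, -0.0765, 0.0907]
tcp_rot: [0.0, 0.773, -0.634, 0.0]
force: [-5.6, -1.3, 23.5]
finger_gap: 0.124
```

```bash
python3 lk.py w18
python3 - <<'E'
from rig import r
from fx import *
im,d,c=ld("w18");W=cloud(d,c);Q=W.copy();Q[...,:2]=(W[...,:2]-O)@A.T
p=Q[(d>0)&(abs(Q[...,0])<.006)&(Q[...,1]>-.06)&(Q[...,1]<.06)&(Q[...,2]>.05)&(Q[...,2]<.066)]
k=p[p[:,2]>.0582];print("thick y",np.percentile(k[:,1],[1,99]),"x",k[:,0].mean(),"zmax",np.percentile(p[:,2],99))
im,d=r.get_image("side");cv2.imwrite("pics/sf.png",cv2.resize(im[160:320,240:440],None,fx=3.5,fy=3.5,interpolation=cv2.INTER_CUBIC));st(r)
E
```

```text
t 26.35 p [ 0.5862 -0.0765  0.0907] yaw -78.75 z [ 6.e-04 -6.e-04 -1.e+00] F [-5.6 -1.3 23.5] gap 0.124
tool shift /0.04: [ 0.     0.015 -0.004]
turn /6deg: [-0.005 -0.006 -0.008] shift in target axes/0.04 [ 0.     0.015 -0.004]
[ 0.00060944 -0.12528998  0.09072984] Floc [-5.75442424 -0.18754096]
plate 782 x [27.1 32.8] y [-139.5 -125.6 -120.5] z [31.6 62.5 90.6]
ear top 397 x [16.7 34.1] y [-142.  -138.4 -121.4] z [55.5 57.  59.2]
ear 52 x [18.  32.2] y [-131.8 -129.7 -125.2] z [36.2 45.1 46.8]
tail 991 x [ 4.1 12.5] y [-112.1  -96.6  -71.9] z [58.1 62.4 64.3]
post 1471 x [-9.  10.5] y [-95.4 -89.3 -81.6] z [90.5 98.  99.8]
post edge 2189 x [-9.  10.8] y [-116.3  -90.6  -81.5] z [ 75.7  97.4 102.3]
thick y [-0.03930372  0.03749301] x 0.00036974378678869844 zmax 0.05937968374699587
t 26.45 p [ 0.5863 -0.0765  0.0907] yaw -78.75 z [ 6.e-04 -6.e-04 -1.e+00] F [-4.7 -0.6 23.3] gap 0.123
```

View pics/w18.png

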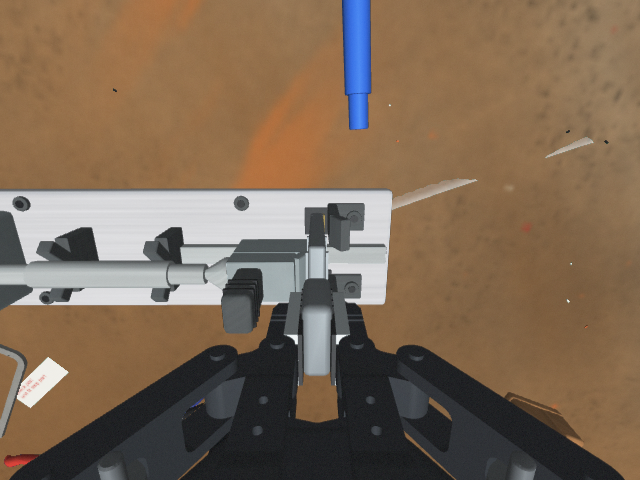

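View pics/sf.png

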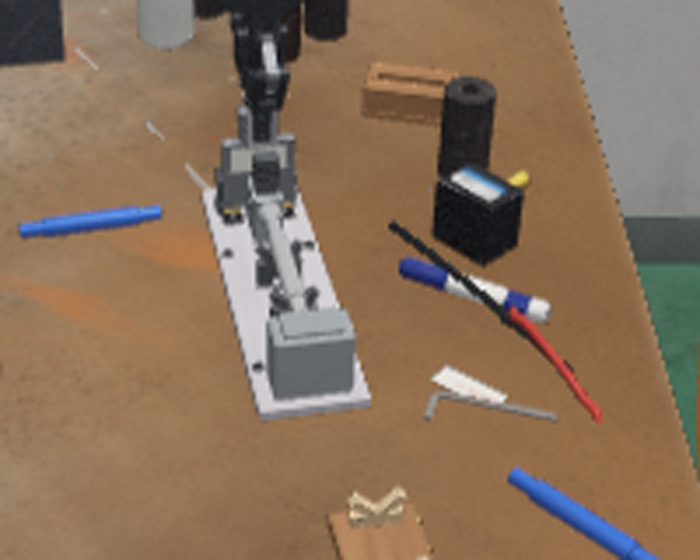

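Both views agree. The plate is down in the slot between the tailstock's back and the ears at (317,225) in the wrist view. The shaft is in both rests and held between the noses, and the other things are where they were. I'm handing in with a steady 23 N press.

```bash
python3 -c "
from rig import r
print(r.sign_off())"
```

```text
the job is handed in; nothing more can be done
None
```

The job is done and handed in at about 26.5 s of the 67 s allowed; sign-off reports no verdict.

- **Shaft:** I took the grey steel shaft from its stand, passing over the blue and pink look-alikes, and laid it in the V rests about 5.4 mm short of home, then let go. I gripped the tailstock's post and pushed until the motion stalled at about 8 N. The post had moved 37 mm. The last looks put the shaft's centre within about 1 mm of home, straight in both rests.
- **Label holder:** I lowered the holder into the slot until it hit a hard stop, then eased off. I handed in still gripping it, pressing at a steady 23 N. The tool height puts the foot at about 24 mm above the table, which is fully home, and the tilt was below 0.1°.

**Checks that disagreed:**
- The slot's middle came out about 1 mm different along y between two camera views. I aimed between the two, and the foot went in without jamming.
- The press peaked at 47 N on the wrist for a moment before I eased off. The wrist limit is 120 N; I did not measure contact on the gripper's body.
- About 5 N of sideways force along the slot was still there at the end.

The bush, gearhead, pen and hex key looked unmoved in the final side picture. I could not read the tailstock and seat travel directly; both are inferred from positions and forces.

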